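Open the doll painter's glue warmer and key in its refill programme

TASK

Stop the glue warmer by pressing its red key fully, then lift the lid off the pot, keeping it level, and set it down gently in the middle of the cork mat. Then start the refill programme by fully pressing and releasing the blue, the yellow and the green key, one at a time in that order, and leave all keys up and the lid on the mat. Do not press the white key, do not press red again once the lid is off, and do not disturb the dolls, jars, dish and boxes around.

Things in the scene. Friction and masses are not known exactly. Their poses are not given: they have to be found in the camera images.
- desk: bystander: fixed control desk, 180 (x) x 350 mm (y), origin at the centre of its underside, its front (-x) looks to the robot's left (world +y, within 20 degrees) and is a panel sloping at 30 degrees from 35 mm high at x = -85 mm up to 100 mm high at x = +28 mm, then level. Five keys in a level row on the panel, 52 mm apart, tops at x = -41, z = 88, y = -104 to 104 mm.
- light_bar (a point): centre of the fixed light bar that crosses above the panel: 36 mm deep (x), 346 mm long (y), 25 mm thick (z), underside 175 mm above the table, front edge 18 mm behind the key tops; held at both ends by posts up to 200 mm high, 25 to 45 mm behind this point. A hand pointing straight down at the keys hits it: come in square to the panel, tilted 30 degrees, leaning out over the front of the desk.
- warmer: the glue warmer: fixed round steel pot, 150 mm wide, rim 110 mm high, wall 5 mm; origin at the centre of its underside, on the table
- cork_mat: round cork mat fixed to the table, 170 mm wide, 12 mm thick; origin at the centre of its underside
- lid: loose aluminium lid of the warmer, 0.2 to 0.45 kg: a disc 152 mm wide and 6 mm thick with a 120 mm wide, 8 mm deep lip below that drops into the pot (10 mm play all round the 140 mm bore); origin at the centre of the lip's underside, z up. On the pot the origin is 102 mm above the table, on the mat 12 mm.
- lid_knob (a point): centre of the lid's black knob head, 44 mm above the lid's origin on its axis; the head is a cylinder 30 mm wide and 24 mm tall (32 to 56 mm above the lid's origin), on an 18 mm neck; the lid's plate top is 30 mm below this point
- key_red (a joint): travel of the red key: 0 = up, 0.008 m = fully down; springs back by itself; 1.5 N starts it moving, 5 N holds it fully down; it counts as pressed beyond 6 mm
- key_red_top (a point): centre of the top face of the red key (round, 32 mm wide, 12 mm proud of its black 48 mm wide collar); moves with the key; z axis points out of the panel along the key's axis (30 degrees from vertical, leaning to the front of the desk), y axis along the row. Which key sits where in the row changes from start to start.
- key_blue (a joint): travel of the blue key: 0 = up, 0.008 m = fully down; springs back by itself; 1.5 N starts it moving, 5 N holds it fully down; it counts as pressed beyond 6 mm
- key_blue_top (a point): centre of the top face of the blue key (round, 32 mm wide, 12 mm proud of its black 48 mm wide collar); moves with the key; z axis points out of the panel along the key's axis (30 degrees from vertical, leaning to the front of the desk), y axis along the row. Which key sits where in the row changes from start to start.
- key_yellow (a joint): travel of the yellow key: 0 = up, 0.008 m = fully down; springs back by itself; 1.5 N starts it moving, 5 N holds it fully down; it counts as pressed beyond 6 mm
- key_yellow_top (a point): centre of the top face of the yellow key (round, 32 mm wide, 12 mm proud of its black 48 mm wide collar); moves with the key; z axis points out of the panel along the key's axis (30 degrees from vertical, leaning to the front of the desk), y axis along the row. Which key sits where in the row changes from start to start.
- key_green (a joint): travel of the green key: 0 = up, 0.008 m = fully down; springs back by itself; 1.5 N starts it moving, 5 N holds it fully down; it counts as pressed beyond 6 mm
- key_green_top (a point): centre of the top face of the green key (round, 32 mm wide, 12 mm proud of its black 48 mm wide collar); moves with the key; z axis points out of the panel along the key's axis (30 degrees from vertical, leaning to the front of the desk), y axis along the row. Which key sits where in the row changes from start to start.
- key_white (a joint): travel of the white key: 0 = up, 0.008 m = fully down; springs back by itself; 1.5 N starts it moving, 5 N holds it fully down; it counts as pressed beyond 6 mm
- key_white_top (a point): centre of the top face of the white key (round, 32 mm wide, 12 mm proud of its black 48 mm wide collar); moves with the key; z axis points out of the panel along the key's axis (30 degrees from vertical, leaning to the front of the desk), y axis along the row. Which key sits where in the row changes from start to start.
- doll_red: bystander: loose red papier-mache daruma doll, 94 mm wide, 95 mm tall; origin at the centre of its underside
- doll_white: bystander: loose white daruma doll, 85 mm wide, 86 mm tall; origin at the centre of its underside
- brush_jar: bystander: loose green glass jar of brushes, 72 mm wide, 175 mm tall with the brushes; origin at the centre of its underside
- paint_dish: bystander: loose white bowl, 90 mm wide, 22 mm tall; origin at the centre of its underside
- drink_bottle: bystander: loose amber bottle with a green cap, 60 mm wide, 170 mm tall; origin at the centre of its underside
- paint_can: bystander: loose can with a red label, 80 mm wide, 90 mm tall; origin at the centre of its underside
- sticker_box: bystander: loose cardboard box 100 x 70 x 50 mm; origin at the centre of its underside
Mind the look-alikes: they are no part of the job. What is shaped like the lid but orange is not meant.

How it is judged (in metres and radians):
On the way, in this order (a step that is already met when the one before it is completed fails the run):
1. the red key is pressed down, the lid still on the pot (value of joint key_red above 0.006 m and horizontal distance between lid and warmer below 0.02 m), for 0.02 s.
2. the lid lies level and released in the middle of the cork mat, all keys up (horizontal distance between lid and cork_mat below 0.03 m and z of lid in the frame of cork_mat below 0.017 m and angle between lid's own z axis and vertical below 0.08 rad and linear speed of lid below 0.02 m/s and contact force between the fingers and lid below 0.1 N and value of joint each of key_red, key_blue, key_yellow, key_green, key_white below 0.002 m), for 0.2 s.
3. the blue key is pressed down (value of joint key_blue above 0.006 m), for 0.02 s.
4. the yellow key is pressed down (value of joint key_yellow above 0.006 m), for 0.02 s.
5. the green key is pressed down (value of joint key_green above 0.006 m), for 0.02 s.
At the end, for the whole second after the job is handed in: All five keys are up (less than 2 mm down) and the lid lies at rest and released on the cork mat, its centre within 30 mm of the mat's centre, level within 4.5 degrees, its underside no more than 5 mm above the mat's top (all of step 2); the robot touches nothing.
It fails at once if two keys are down at once, or the white key is pressed ((value of joint each of key_red, key_blue above 0.003 m or value of joint each of key_red, key_yellow above 0.003 m or value of joint each of key_red, key_green above 0.003 m or value of joint each of key_red, key_white above 0.003 m or value of joint each of key_blue, key_yellow above 0.003 m or value of joint each of key_blue, key_green above 0.003 m or value of joint each of key_blue, key_white above 0.003 m or value of joint each of key_yellow, key_green above 0.003 m or value of joint each of key_yellow, key_white above 0.003 m or value of joint each of key_green, key_white above 0.003 m) or value of joint key_white above 0.004 m).
It fails at once if the blue, yellow or green key is pressed before the lid is on the mat (horizontal distance between lid and cork_mat above 0.04 m and value of joint any of key_blue, key_yellow, key_green above 0.004 m).
It fails at once if the red key is pressed again after the lid has been taken off (horizontal distance between lid and warmer above 0.1 m and value of joint key_red above 0.004 m).
It fails at once if the lid is tipped by more than 30 degrees, or the lid is dropped (angle between lid's own z axis and vertical above 0.52 rad or (contact force between the fingers and lid below 0.1 N and linear speed of lid above 0.5 m/s)).
It fails at once if a bystander is pushed by more than 30 mm or knocked over (distance of any of doll_red, doll_white, brush_jar, paint_dish, drink_bottle, paint_can, sticker_box from where it was at the start of the episode above 0.03 m or angle between any of doll_red, doll_white, brush_jar, paint_dish, drink_bottle, paint_can, sticker_box's own z axis and vertical above 0.5 rad).
It also fails if it takes over 72 s, if anything falls off the work surface, if the arm or the gripper's body presses on something with over 40 N, if the wrist force passes 120 N, or if a joint passes its speed limit or range.

ROBOT

A 6-joint arm with a two-finger parallel gripper is mounted at the origin on the work surface. World frame = base frame: x ahead of the robot, y to its left, z up, the work surface at z = 0. Lengths are in m, angles in degrees, forces in N, time in s.
With the tool pointing down it reaches from about 0.4 to 0.825 m from the base axis. Payload 7 kg.
Tool frame: the origin (TCP) lies on the centre line of the jaws, within the pads' length; the fingertips stand 19 mm ahead of it and the grasp point (between the pads) is the TCP (r.tips_ahead is the distance from the TCP to the fingertips, in m); z points along the fingers, y is the line along which they close (so a half turn about z gives the same grasp; the last joint's range is limited). The gripper opens to 88 mm and grips with 3 to 60 N. Pads are 19 mm wide; open, the fingers measure 130 mm over their backs; the gripper's body (78 mm by 193 mm) begins 47 mm behind the grasp point.
Start: joints at [93.455, 20.546, 0.682, 0, -70.136, -16.507], TCP at [0.152, 0.658, 0.246] pointing down, gripper open.
Joint ranges: [-176.03, 176.03], [-82.01, 121.73], [-58.28, 71.71], [-173.87, 95.51], [-174.79, -0.11], [-173.66, 173.66]. Speed limits (degrees/s): [136.94, 136.94, 172.46, 180, 180, 180].

INTERFACE

Orientations are given as [roll, pitch, yaw] about the fixed x, y, z axes, in that order (R = Rz(yaw) Ry(pitch) Rx(roll)).
In Python, from plant import r, viewer, close_job gives the robot as it stands. The module is installed in compiled form; this text tells all that it offers.
- The arm moves only by the tool arm_command, never from a script. Its arguments are lists of equal length, an entry for each row: "travel": the shift along the world's x, y, z scaled (see below), a list of three; "delta_rot": the turn, a rotation vector about the world's x, y, z scaled (see below), a list of three. In form: {"travel": [[dx, dy, dz], ...], "delta_rot": [[rx, ry, rz], ...]}. A call has 1 to 20 rows; each row is the pose to reach, as a shift and turn from the pose commanded when the call began; what a row does not reach only later rows make up. The controller multiplies each number of a shift by 0.5 m and each number of a turn by 90 degrees. A row lasts 1/8 s, in which the tool goes at most 62.5 mm and 10.7 degrees, less where a joint would pass 70% of its speed; a pose out of reach is approached as far as the arm can. A call with a number of a shift or a turn outside -1 to 1 is refused whole. A call with a gripper value outside its range is refused whole. "grip" is the opening, from 0 (shut) to 1 (fully open), set as the call begins (left out, the last holds). The fingers move at their own pace and stop on an object; "newtons" is the grip in N (left out, the last holds). Time passes only in rows, so rows that repeat a pose let the fingers close. It gives the time, the measured TCP pose, the force, the opening and the grip force at its end, in the units of the state.
- r.get_state(): the state, without advancing time (a new reading comes with each control period).
- viewer.capture(name): name is "scene" or "side" or "wrist"; returns a dict with "img" (384x512x3 uint8, red, green, blue), "camera_matrix" (3x3 intrinsics, pixels), "R" (3x3) and "t" (3): a world point X has camera coordinates R X + t; the wrist camera has in their place "mount" (4x4, takes a point from camera to tool coordinates, whose origin is the TCP and whose axes are the flange's). Camera axes: x right, y down, z forward; pixel columns grow to the right and rows downward; lengths in m; the calibration is good to about 2 mm. A picture is of the moment at which its call begins: read the wrist's pose just before it. There is no depth.
- close_job(): hands the job in; it is judged then, once.
The state is a dict: "time_s": time; "joints": joint angles; "qd": joint speeds; "joint_torque": joint torques, N m; "tcp_pos": TCP position; "eef_rot": TCP orientation; "contact_force": force on the tool from outside, world axes, zero at the start; "moment": the same for the moment, N m; "gripper_width": finger opening in m; "gripper_force": force on a finger pad.
Only numpy, scipy, OpenCV 4.12 (cv2) and the standard library are available. Lean on these libraries where they do the work, as an engineer would, in place of code of your own. Each camera call takes 0.05 s, during which the arm holds its last target. There are 200 camera calls.

## Working session

There is one attempt and no reset: what is moved stays moved. The work goes in short steps, Python scripts to look and compute and a tool call to move; the robot and the scene stay as the last step left them, time stands still between calls to the robot, and variables do not carry over. Pictures are saved under pics/ and viewed, at most 10 in all, crops included, and the job is handed in when it is done.

Besides the shell and the picture viewer there is one more tool, called after "Request:" by a JSON object that holds its "name" and its "arguments", one argument or row to a line. arm_command: Moves the arm, as the interface text tells. Shifts and turns lie within -1 to 1; 1 stands for 0.5 m of shift or 90 degrees of turn. Its arguments: {"type":"object","properties":{"travel":{"type":"array"},"delta_rot":{"type":"array"},"grip":{"type":"number"},"newtons":{"type":"number"}},"required":["travel","delta_rot"]}

```bash
mkdir -p pics; python3 - <<'E'
from plant import r, viewer
import cv2,numpy as np,pickle
s=r.get_state();print(s['tcp_pos'],s['eef_rot'],s['contact_force'],s['gripper_width'],s['time_s'])
d={n:viewer.capture(n) for n in("scene","side","wrist")}
d['state']=s
pickle.dump(d,open('cap0.pkl','wb'))
for n in("scene","side","wrist"):
    cv2.imwrite(f'pics/{n}0.png',d[n]['img'][:,:,::-1])
print(d['wrist'].keys(),d['wrist']['mount'],d['wrist']['camera_matrix'])
for n in("scene","side"):
    R,t=np.array(d[n]['R']),np.array(d[n]['t']);print(n,-R.T@t,R[2])
E
```

```text
[0.15237946 0.6570993  0.24462075] [ 1.79902669e+02 -1.15007054e-02 -1.30577539e+01] [-0.0715533  -0.63139686  0.81199596] 0.08781525077708209 0.0
dict_keys(['img', 'camera_matrix', 'mount']) [[-1.22532322e-03 -9.65480119e-01 -2.60473874e-01  7.05708633e-02]
 [ 9.99999144e-01 -1.30253416e-03  1.23807661e-04  3.64969443e-05]
 [-4.58809955e-04 -2.60473500e-01  9.65480888e-01 -1.38993738e-01]
 [ 0.00000000e+00  0.00000000e+00  0.00000000e+00  1.00000000e+00]] [[320.87646114   0.         256.28292693]
 [  0.         320.87646114 193.6116825 ]
 [  0.           0.           1.        ]]
scene [ 1.26000168 -0.5271312   1.10772779] [-0.55536465  0.37993784 -0.7397414 ]
side [0.49449573 1.09987485 1.01374938] [ 0.03264745 -0.79023308 -0.61193613]
```

View pics/scene0.png

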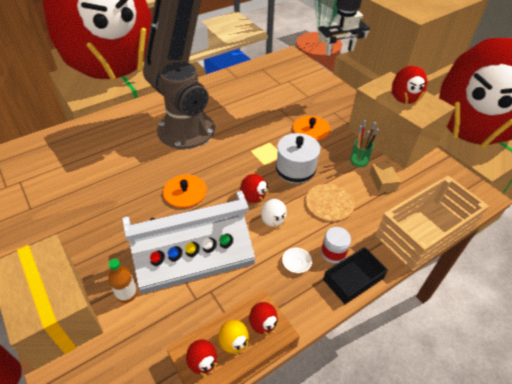

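View pics/side0.png

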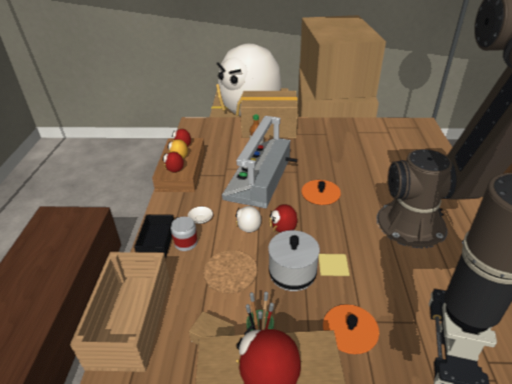

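Scene view: the keys run left to right red (156,257), blue (175,254), yellow (192,249), white (209,243), green (226,240). The grey pot with its lid is near (298,155), the mat at (330,203), and the orange look-alikes at (185,190) and (310,127). The side view confirms this, with the pot at (293,260) and the mat at (230,272).

```bash
cat > h.py <<'E'
import numpy as np,cv2
def ray(c,uv):
    K,R,t=map(np.array,(c['camera_matrix'],c['R'],c['t']))
    d=R.T@np.linalg.solve(K,[*uv,1.]); return -R.T@t,d/np.linalg.norm(d)
def plane(c,uv,z):
    o,d=ray(c,uv); return o+d*(z-o[2])/d[2]
def proj(c,X):
    K,R,t=map(np.array,(c['camera_matrix'],c['R'],c['t'])); p=K@(R@np.array(X)+t); return p[:2]/p[2]
def tri(rays):
    A=np.zeros((3,3));b=np.zeros(3)
    for o,d in rays: P=np.eye(3)-np.outer(d,d);A+=P;b+=P@o
    X=np.linalg.solve(A,b); return X,[np.linalg.norm(np.cross(d,X-o)) for o,d in rays]
def wcam(c,pos,rot):
    from scipy.spatial.transform import Rotation as Ro
    T=np.eye(4);T[:3,:3]=Ro.from_euler('xyz',rot,degrees=True).as_matrix();T[:3,3]=pos
    M=np.linalg.inv(T@np.array(c['mount'])); return dict(img=c['img'],camera_matrix=c['camera_matrix'],R=M[:3,:3],t=M[:3,3])
def blobs(img,lo,hi,amin=15):
    h=cv2.cvtColor(img,cv2.COLOR_RGB2HSV); m=cv2.inRange(h,np.array(lo),np.array(hi))
    n,_,st,ce=cv2.connectedComponentsWithStats(m)
    return [(ce[i].round(1).tolist(),st[i].tolist()) for i in range(1,n) if st[i][4]>=amin]
E
python3 - <<'E'
import pickle,cv2,numpy as np
from h import *
d=pickle.load(open('cap0.pkl','rb'))
c=d['scene']
for n,lo,hi in [('red',(0,150,80),(6,255,255)),('red2',(174,150,80),(180,255,255)),('blue',(100,150,60),(130,255,255)),('yel',(20,150,120),(32,255,255)),('grn',(50,120,60),(85,255,255)),('whiteK',(0,0,190),(180,40,255))]:
    for p,s in blobs(c['img'],lo,hi): 
        if 140<p[0]<245 and 225<p[1]<275: print(n,p,s,plane(c,p,.088).round(3))
for uv in [(298,155),(330,203)]: print(plane(c,uv,.01).round(3))
for n,uv,z in [('mat',(230,272),.012),('knob',(294,243),.146)]: print('side',n,plane(d['side'],uv,z).round(3))
print('scene knob',plane(c,(299,142),.146).round(3),'mat',plane(c,(330,203),.012).round(3))
a=cv2.resize(c['img'][130:300,110:365],(800,533),interpolation=cv2.INTER_CUBIC)
cv2.imwrite('pics/crop.png',a[:,:,::-1])
E
```

```text
red [154.9, 256.7] [150, 252, 11, 11, 92] [ 0.562 -0.382  0.088]
blue [173.2, 252.2] [168, 247, 11, 12, 96] [ 0.577 -0.331  0.088]
yel [190.0, 247.6] [185, 243, 11, 10, 88] [ 0.589 -0.282  0.088]
grn [224.6, 239.3] [220, 235, 11, 10, 89] [ 0.619 -0.182  0.088]
whiteK [202.5, 258.0] [136, 217, 118, 70, 2212] [ 0.641 -0.269  0.088]
whiteK [171.9, 237.8] [131, 223, 82, 30, 962] [ 0.529 -0.311  0.088]
whiteK [206.7, 243.3] [202, 239, 10, 9, 71] [ 0.603 -0.234  0.088]
[0.384 0.289 0.01 ]
[0.638 0.232 0.01 ]
side mat [0.628 0.247 0.012]
side knob [0.432 0.249 0.146]
scene knob [0.441 0.232 0.146] mat [0.639 0.231 0.012]
```

View pics/crop.png

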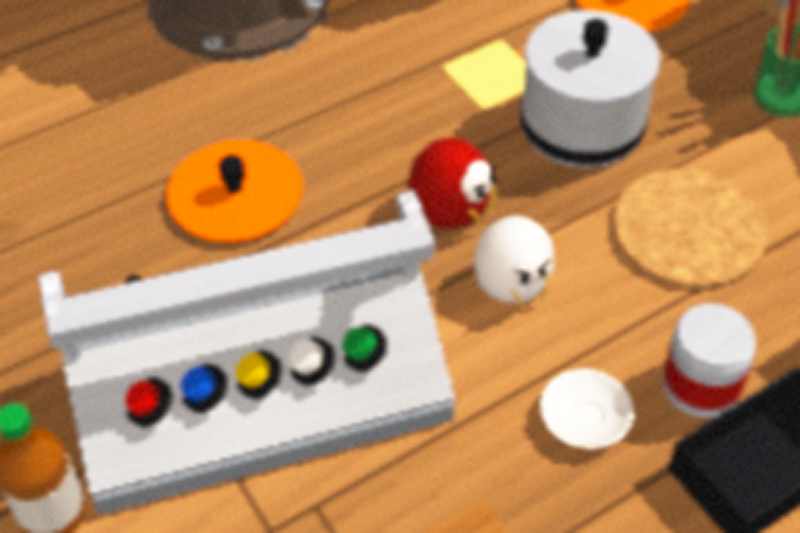

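View pics/wrist0.png

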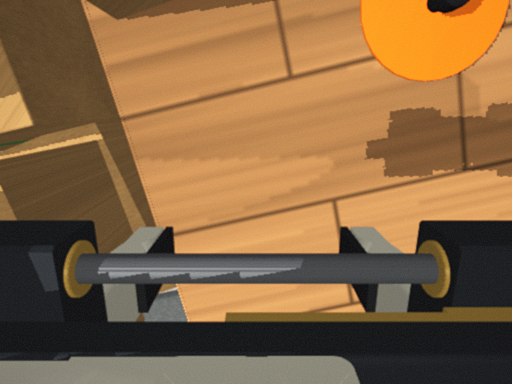

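The crop shows the bar and its posts on the upper (far) side of the keys and the low front edge at the bottom. The row measures 208 mm, as it should. However, that front seems to face world +x, not +y as the text says, so I'll check it by projecting both options into both views.

```bash
python3 - <<'E'
import pickle,cv2,numpy as np
from h import *
d=pickle.load(open('cap0.pkl','rb'))
s=d['scene'];e=d['side']
ks=np.array([plane(s,p,.088) for p in [(154.9,256.7),(173.2,252.2),(190,247.6),(206.7,243.3),(224.6,239.3)]])
v=ks[4]-ks[0];v/=np.linalg.norm(v);f=np.array([v[1],-v[0],0]);print('row',v,'front',f,np.degrees(np.arctan2(f[1],f[0])))
c=ks.mean(0)
out=[]
for name,c_ in(('scene',s),('side',e)):
    im=c_['img'][:,:,::-1].copy(); big=cv2.resize(im,None,fx=4,fy=4,interpolation=cv2.INTER_CUBIC)
    for sg,col in((1,(0,255,0)),(-1,(255,0,255))):
        F=f*sg; W=lambda x,y,z:c+F*(-(x+.041))+v*y+np.array([0,0,z-.088])
        def L(*P):
            q=np.array([proj(c_,W(*p))*4+2 for p in P]).astype(np.int32);cv2.polylines(big,[q],True,col,1)
        L((-.085,-.175,.035),(-.085,.175,.035),(.028,.175,.1),(.028,-.175,.1))
        L((-.023,-.173,.175),(-.023,.173,.175),(.013,.173,.175),(.013,-.173,.175))
    for k in ks: cv2.circle(big,tuple(int(a*4+2) for a in proj(c_,k)),4,(255,255,0),1)
    x0,y0=(100,180) if name=='scene' else (190,90)
    out.append(big[y0*4:y0*4+550,x0*4:x0*4+700][:, :])
m=np.hstack([cv2.resize(o,(400,314)) for o in out]);m=np.hstack([cv2.resize(out[0],(400,314)),cv2.resize(out[1],(400,314))])
cv2.imwrite('pics/hyp.png',m)
E
```

```text
row [0.27411005 0.96169833 0.        ] front [ 0.96169833 -0.27411005  0.        ] -15.908986111554077
```

View pics/hyp.png

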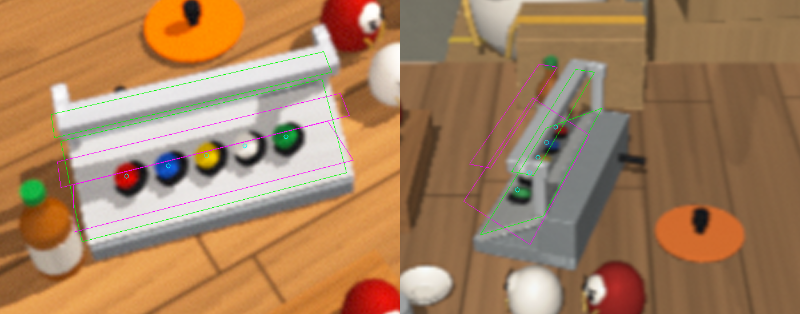

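The green outline fits both pictures, so the desk's front looks along world +x (azimuth −16°). The text's "+y" is wrong, and I go by the images. Next I measure the knob, mat and neighbours in two views, and check the TCP projection against the cameras.

```bash
python3 - <<'E'
import pickle,cv2,numpy as np
from h import *
d=pickle.load(open('cap0.pkl','rb'))
s=d['scene'];e=d['side']
print('tcp proj',proj(s,d['state']['tcp_pos']),proj(e,d['state']['tcp_pos']))
def near(c,lo,hi,u,rad,amin=6):
    return [(p,st) for p,st in blobs(c['img'],lo,hi,amin) if np.hypot(p[0]-u[0],p[1]-u[1])<rad]
dk=((0,0,0),(180,255,45))
a=near(s,*dk,(299,142),12);b=near(e,*dk,(294,243),12);print(a,b)
# knob
X,res=tri([ray(s,a[0][0]),ray(e,b[0][0])]);print('knob tri',X.round(4),np.round(res,4),plane(s,a[0][0],.142),plane(e,b[0][0],.142))
# pot lid plate top: gray ellipse, mat ellipse
for n,c,u in(('scene',s,(330,203)),('side',e,(230,272))):
    hsv=cv2.cvtColor(c['img'],cv2.COLOR_RGB2HSV);print(n,'mat hsv',hsv[u[1],u[0]],hsv[u[1]-3:u[1]+4,u[0]-3:u[0]+4].reshape(-1,3).mean(0),'wood',hsv[u[1]+30,u[0]-40],hsv[u[1]-30,u[0]-30])
for n,pz in(('doll_w',((273,213),(248,219),.043)),('doll_r',((254,188),(284,218),.047)),('can',((337,243),(183,233),.05)),('dish',((297,261),(201,215),.015)),('jar',((361,158),None,.03))):
    u,w,z=pz;print(n,plane(s,u,z).round(3),None if w is None else plane(e,w,z).round(3))
print('bottle',plane(s,(124,290),.05).round(3),'boxtop',plane(s,(386,172),.05).round(3))
E
```

```text
tcp proj [339.6532173   47.51217291] [445.20130315 358.5641099 ]
[([299.0, 141.2], [297, 137, 5, 10, 38])] [([293.9, 241.4], [291, 236, 7, 13, 77])]
knob tri [0.4329 0.2383 0.1414] [0.0011 0.0011] [0.43472327 0.23790354 0.142     ] [0.43205407 0.23808014 0.142     ]
scene mat hsv [ 17 146 239] [ 16.79591837 150.53061224 236.97959184] wood [ 15 161 228] [ 17  12 145]
side mat hsv [ 15 121 160] [ 14.73469388 122.3877551  164.02040816] wood [ 14 128 134] [ 14 127 142]
doll_w [0.587 0.022 0.043] [0.582 0.033 0.043]
doll_r [0.463 0.03  0.047] [0.456 0.031 0.047]
can [0.797 0.116 0.05 ] [0.797 0.114 0.05 ]
dish [ 0.765 -0.012  0.015] [ 0.758 -0.017  0.015]
jar [0.543 0.466 0.03 ] None
bottle [ 0.59  -0.496  0.05 ] boxtop [0.659 0.472 0.05 ]
```

```bash
cat >> h.py <<'E'
from scipy.spatial.transform import Rotation as Ro
V=np.array([.2741,.9617,0]);F=np.array([.9617,-.2741,0]);N=.5*F+np.array([0,0,.866])
DOWN=Ro.from_euler('xyz',[180,0,-13.05],degrees=True)
def down(yaw): return Ro.from_euler('xyz',[180,0,yaw],degrees=True)
def tilt(th=0): return Ro.from_rotvec(V*np.radians(30))*down(-15.9+th)
def cmd(p0,R0,p1,R1):
    print('travel',((np.array(p1)-p0)/.5).round(4).tolist(),'rot',((R1*R0.inv()).as_rotvec(degrees=True)/90).round(4).tolist())
E
python3 - <<'E'
import pickle
from h import *
d=pickle.load(open('cap0.pkl','rb'));s=d['scene'];e=d['side']
g=((50,120,40),(85,255,255));am=((5,150,40),(16,255,200))
A=[p for p in blobs(s['img'],*g,8) if np.hypot(p[0][0]-115,p[0][1]-264)<12]
B=[p for p in blobs(e['img'],*g,4) if np.hypot(p[0][0]-255,p[0][1]-117)<30]
print(A,B)
X,res=tri([ray(s,A[0][0]),ray(e,B[0][0])]);print('cap',X.round(3),np.round(res,4),plane(s,A[0][0],.16))
red=np.array([.562,-.382,.088])
for q in(X,plane(s,A[0][0],.16)): print('rel red: row,F',(q-red)@V,(q-red)@F)
# side view key check
for n,lo,hi in [('red',(0,150,50),(6,255,255)),('blue',(100,150,40),(130,255,255)),('yel',(20,150,80),(32,255,255)),('grn',(50,120,30),(85,255,255))]:
    print(n,[(p,st,plane(e,p,.088).round(3).tolist()) for p,st in blobs(e['img'],lo,hi,3) if 225<p[0]<290 and 120<p[1]<195])
# red press pose: tip point = key centre + 5mm downslope ; hand centre = 54.5 along a
th=np.radians(20);D=.866*F-np.array([0,0,.5])   # downslope
a=np.cos(th)*V+np.sin(th)*D
for h in(.0,):
    tip=red+.005*D+.0545*a+h*N
    tcp=tip+.019*N;print('tcp red touch',tcp.round(4),'normal',N)
R=tilt(-20);print('tool z',R.as_matrix()[:,2],'tool y',R.as_matrix()[:,1],'a',a)
p0=[.152,.658,.246]
cmd(p0,DOWN,[.5,.3,.4],down(-36)); cmd([.5,.3,.4],down(-36),tcp+.15*N,R)
E
```

```text
[([113.9, 263.8], [109, 259, 11, 11, 97])] [([255.5, 117.0], [254, 115, 4, 5, 16])]
cap [ 0.574 -0.492  0.163] [0.0006 0.0006] [ 0.57297217 -0.49187687  0.16      ]
rel red: row,F -0.10260017787567467 0.041867421372077746
rel red: row,F -0.10266111756896538 0.040669184703590745
red [([260.2, 146.9], [258, 146, 5, 3, 12], [0.551, -0.369, 0.088])]
blue [([256.5, 153.3], [255, 152, 4, 4, 14], [0.564, -0.319, 0.088])]
yel []
grn [([242.8, 174.3], [239, 173, 8, 4, 24], [0.612, -0.171, 0.088])]
tcp red touch [ 0.6049 -0.341   0.0926] normal [ 0.48085 -0.13705  0.866  ]
tool z [-0.48085005  0.13705001 -0.8660257 ] tool y [-0.54232314 -0.82259638  0.17094096] a [ 0.54241514  0.82251687 -0.17101007]
travel [0.696, -0.716, 0.308] rot [0.0, 0.0, -0.255]
travel [0.354, -1.323, -0.3549] rot [0.0916, 0.3205, 0.0011]
```

The bottle (row −102 mm, 41 mm to the front of red, two-view residual under 1 mm) would be hit by the 193 mm wide hand if red were pressed with shut fingers. I will therefore press red with one finger of the open gripper, turned 20°, with the hand shifted away from the bottle.

Request:
{"name": "arm_command", "arguments": {
  "travel": [
    [0.2, -0.2, 0.3],
    [0.4, -0.4, 0.3],
    [0.6, -0.6, 0.3],
    [0.8, -0.8, 0.3],
    [1, -1, 0.3],
    [1, -1, 0.3],
    [1, -1, 0.3],
    [1, -1, 0.3],
    [1, -1, 0.3],
    [1, -1, 0.3],
    [1, -1, 0.3],
    [1, -1, 0.3]
  ],
  "delta_rot": [
    [0, 0, -0.1],
    [0, 0, -0.2],
    [0, 0, -0.254],
    [0, 0, -0.254],
    [0, 0, -0.254],
    [0, 0, -0.254],
    [0, 0, -0.254],
    [0, 0, -0.254],
    [0, 0, -0.254],
    [0, 0, -0.254],
    [0, 0, -0.254],
    [0, 0, -0.254]
  ],
  "grip": 1
}}

```text
time_s: 1.65
tcp_pos: [0.6538, 0.1555, 0.3954]
eef_rot: [180.0, 0.0, -36.0]
contact_force: [1.3, -0.3, 0.4]
gripper_width: 0.0874
gripper_force: 0.0
```

```bash
python3 - <<'E'
import pickle
from plant import r,viewer
s=r.get_state();c=viewer.capture('wrist');pickle.dump((s,c),open('w1.pkl','wb'))
import cv2;cv2.imwrite('pics/w1.png',c['img'][:,:,::-1])
E
```

Request:
{"name": "arm_command", "arguments": {
  "travel": [
    [0, -0.12, 0],
    [0, -0.24, 0],
    [0, -0.36, 0],
    [0, -0.48, -0.05],
    [0, -0.6, -0.1],
    [0, -0.72, -0.15],
    [0, -0.85, -0.2],
    [0, -1, -0.232],
    [0, -1, -0.232],
    [0, -1, -0.232],
    [0, -1, -0.232]
  ],
  "delta_rot": [
    [0.02, 0.07, 0],
    [0.04, 0.14, 0],
    [0.06, 0.21, 0],
    [0.0916, 0.3205, 0.001],
    [0.0916, 0.3205, 0.001],
    [0.0916, 0.3205, 0.001],
    [0.0916, 0.3205, 0.001],
    [0.0916, 0.3205, 0.001],
    [0.0916, 0.3205, 0.001],
    [0.0916, 0.3205, 0.001],
    [0.0916, 0.3205, 0.001]
  ]
}}

```text
time_s: 3.08
tcp_pos: [0.6528, -0.3417, 0.2797]
eef_rot: [168.9, 28.0, -38.6]
contact_force: [-0.1, 1.3, 0.0]
gripper_width: 0.0874
gripper_force: 0.0
```

```bash
python3 - <<'E'
import pickle
from plant import r,viewer
import cv2
from h import *
s=r.get_state();c=viewer.capture('wrist');pickle.dump((s,c),open('w2.pkl','wb'))
cv2.imwrite('pics/w2.png',c['img'][:,:,::-1])
w=wcam(c,s['tcp_pos'],s['eef_rot'])
print(s['tcp_pos'].round(4),s['eef_rot'].round(2),s['joints'])
for n,lo,hi in [('red',(0,150,80),(6,255,255)),('blue',(100,150,60),(130,255,255)),('yel',(20,150,120),(32,255,255)),('grn',(50,120,60),(85,255,255))]:
    for p,st in blobs(w['img'],lo,hi,60): print(n,p,st,plane(w,p,.088).round(4))
s1,c1=pickle.load(open('w1.pkl','rb'));m=np.hstack([c1['img'],c['img']])
cv2.imwrite('pics/w12.png',cv2.resize(m,(800,300))[:,:,::-1])
E
```

```text
[ 0.6528 -0.3417  0.2797] [168.89  28.03 -38.57] [ -13.22091809   45.64735888   42.71522802   -1.49733133 -117.01767093
   67.11135629]
red [303.3, 127.7] [290, 113, 28, 31, 635] [ 0.5624 -0.3815  0.088 ]
blue [257.4, 144.4] [244, 129, 28, 31, 659] [ 0.5765 -0.3322  0.088 ]
yel [213.4, 160.7] [199, 147, 29, 29, 640] [ 0.59   -0.2835  0.088 ]
yel [444.4, 270.9] [436, 243, 14, 54, 219] [ 0.0921 -0.4533  0.088 ]
yel [67.9, 272.2] [64, 245, 13, 52, 207] [ 0.5713 -0.0199  0.088 ]
grn [448.5, 86.9] [426, 67, 46, 41, 1390] [ 0.5058 -0.5268  0.088 ]
grn [127.5, 191.9] [112, 178, 32, 29, 675] [ 0.6183 -0.1851  0.088 ]
```

View pics/w12.png

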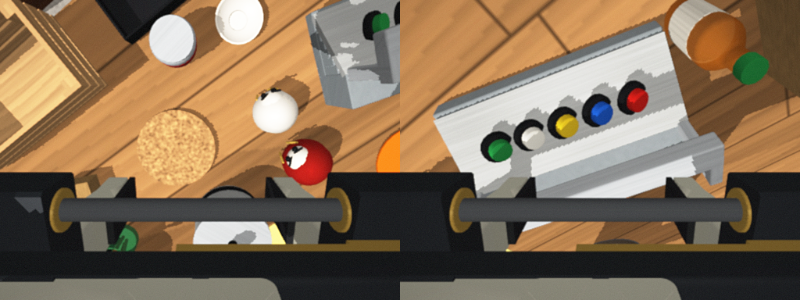

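The wrist views agree with the scene to within 1 mm (red at (303,128), blue (257,144), yellow (213,161) and green (128,192) in the wrist picture). The mat is clear at about (226,188) in the earlier frame. I now approach red along its axis.

Request:
{"name": "arm_command", "arguments": {
  "travel": [
    [0.001, -0.013, -0.1],
    [0.002, -0.025, -0.202],
    [0.002, -0.025, -0.202],
    [-0.03, -0.015, -0.262],
    [-0.0652, -0.0052, -0.3228],
    [-0.0652, -0.0052, -0.3228],
    [-0.0652, -0.0052, -0.3228],
    [-0.0652, -0.0052, -0.3228]
  ],
  "delta_rot": [
    [0, 0, 0],
    [0, 0, 0],
    [0, 0, 0],
    [0, 0, 0],
    [0, 0, 0],
    [0, 0, 0],
    [0, 0, 0],
    [0, 0, 0]
  ]
}}

```text
time_s: 4.12
tcp_pos: [0.6214, -0.3453, 0.1205]
eef_rot: [168.9, 27.8, -38.5]
contact_force: [0.6, -0.0, 1.0]
gripper_width: 0.0877
gripper_force: 0.0
```

```bash
python3 - <<'E'
from plant import r,viewer
import cv2,pickle
from h import *
s=r.get_state();print(s['tcp_pos'].round(4),s['eef_rot'].round(2),s['contact_force'])
c=viewer.capture('scene')
R=Ro.from_euler('xyz',s['eef_rot'],degrees=True).as_matrix()
for y in(.044,.065,-.044,-.065):
    X=np.array(s['tcp_pos'])+R@[0,y,.019];q=X-np.array([.5624,-.3815,.088]);D=.866*F-np.array([0,0,.5]);print(y,'row',q@V,'w',q@D,'n',q@N)
im=cv2.resize(c['img'][170:320,90:290],(800,600),interpolation=cv2.INTER_CUBIC);cv2.imwrite('pics/s3.png',im[:,:,::-1])
s1,c1=pickle.load(open('w1.pkl','rb'));w=wcam(c1,s1['tcp_pos'],s1['eef_rot']);print('mat',plane(w,(226.5,188),.012))
for p,st in blobs(w['img'],(0,0,0),(180,255,40),20): 
    if 280<p[0]<330 and 290<p[1]<325: print('knob',p,st,plane(w,p,.146))
E
```

```text
[ 0.6214 -0.3453  0.1205] [168.94  27.83 -38.54] [ 0.60936349 -0.02623657  0.96489531]
0.044 row 0.009592996518600584 w 0.009441818965031289 n 0.032509266899478376
0.065 row -0.010154197112369482 w 0.002297242198582069 n 0.03249763360132256
-0.044 row 0.09234314125790383 w 0.03938099779586614 n 0.03255801595841703
-0.065 row 0.1120903348888739 w 0.04652557456231533 n 0.032569649256572845
mat [0.63408234 0.23155856 0.012     ]
knob [297.3, 310.1] [293, 309, 9, 3, 23] [0.45692242 0.228249   0.146     ]
```

View pics/s3.png

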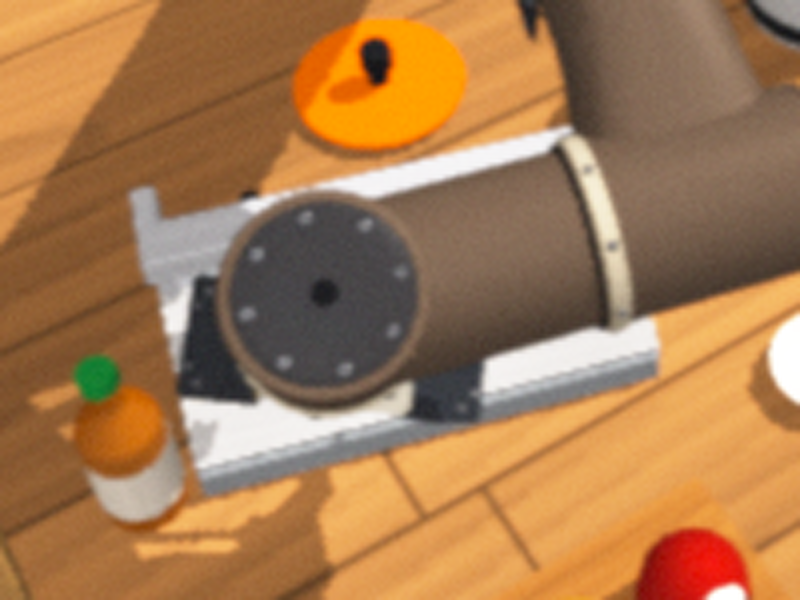

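The scene view shows the hand tilted over the panel, with the bottle (crop (130,430)) clear of it. Pressing red now.

Request:
{"name": "arm_command", "arguments": {
  "travel": [
    [-0.015, 0.004, -0.026],
    [-0.027, 0.0077, -0.0485],
    [-0.0317, 0.009, -0.057],
    [-0.0346, 0.0099, -0.0624],
    [-0.0346, 0.0099, -0.0624]
  ],
  "delta_rot": [
    [0, 0, 0],
    [0, 0, 0],
    [0, 0, 0],
    [0, 0, 0],
    [0, 0, 0]
  ]
}}

```text
time_s: 4.8
tcp_pos: [0.6069, -0.3411, 0.0933]
eef_rot: [168.9, 27.4, -38.3]
contact_force: [14.2, 4.6, 28.7]
gripper_width: 0.0872
gripper_force: 17.1
```

```bash
python3 - <<'E'
from plant import r,viewer
import cv2
from h import *
s=r.get_state();p=np.array(s['tcp_pos']);f=np.array(s['contact_force']);m=np.array(s['moment']);print(p,f,m,r.tips_ahead,s['gripper_force'],s['gripper_width'])
R=Ro.from_euler('xyz',s['eef_rot'],degrees=True).as_matrix()
print('tool frame f',R.T@f,'m',R.T@m,'line pt nearest',R.T@np.cross(f,m)/(f@f), 'dir',R.T@f/np.linalg.norm(f))
c=viewer.capture('wrist');e=viewer.capture('side')
cv2.imwrite('pics/w4.png',np.hstack([cv2.resize(c['img'],(400,300)),cv2.resize(e['img'][90:210,190:350],(400,300),interpolation=cv2.INTER_CUBIC)])[:,:,::-1])
E
```

```text
[ 0.60687751 -0.34109288  0.09329476] [14.2465275   4.62217057 28.66406598] [ 1.10781597 -0.30490716 -1.06285445] 0.019 17.077641072683036 0.087173649175451
tool frame f [ -5.79613356  -6.61064304 -31.12331794] m [ 1.42813589 -0.52765582  0.36316855] line pt nearest [-0.01799613 -0.04048289  0.01195007] dir [-0.17921796 -0.20440281 -0.96234111]
```

View pics/w4.png

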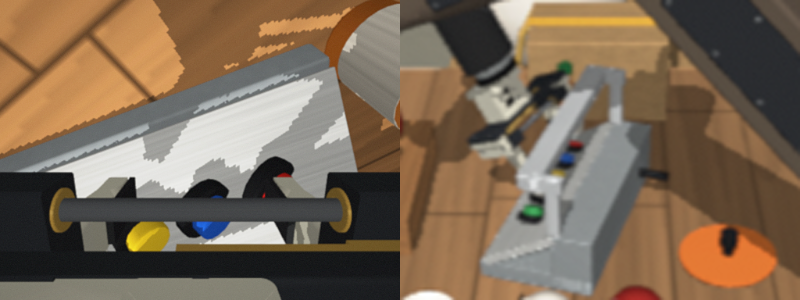

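The left half (wrist) shows the right finger over red (280,180), and yellow (148,237) and blue (210,222) still up. The 32 N reaction came earlier than expected, and its moment points to the other finger's side. I'll work out where everything lies in the tool frame.

```bash
python3 - <<'E'
from plant import r,viewer
import cv2
from h import *
s=r.get_state();p=np.array(s['tcp_pos'])
R=Ro.from_euler('xyz',s['eef_rot'],degrees=True).as_matrix()
K=dict(red=(.5624,-.3815),blue=(.5765,-.332),yel=(.59,-.2835),white=(.604,-.234),green=(.6183,-.185))
for k,v in K.items(): print(k,(R.T@(np.array([*v,.088])-p)*1000).round(1))
c=viewer.capture('wrist');w=wcam(c,p,s['eef_rot'])
for y in(.044,.065,-.044,-.065):
  for x in(-.0095,.0095): print(y,x,proj(w,p+R@[x,y,.019]).round(0))
for k,v in K.items(): print(k,proj(w,[*v,.088]).round(0))
for n,lo,hi in [('red',(0,150,60),(6,255,255)),('blue',(100,150,60),(130,255,255)),('yel',(20,150,120),(32,255,255))]:
    print(n,[(q,st) for q,st in blobs(c['img'],lo,hi,30)])
# bar front lower edge in tool frame
red=np.array([.5624,-.3815,.088])
for row in(-.069,0,.05,.1,.277): 
    print('bar low/top front edge row',row,(R.T@(red+V*row-.018*F+[0,0,.087]-p)*1000).round(0),(R.T@(red+V*row-.018*F+[0,0,.112]-p)*1000).round(0))
im=cv2.resize(c['img'][180:330,100:400],(800,400),interpolation=cv2.INTER_CUBIC);cv2.imwrite('pics/w5.png',im[:,:,::-1])
E
```

```text
red [-6.3 56.4 20.4]
blue [-23.7   7.9  20.2]
yel [-41.1 -39.3  20. ]
white [-58.6 -87.7  19.8]
green [ -75.6 -135.8   19.4]
0.044 -0.0095 [338. 260.]
0.044 0.0095 [341. 227.]
0.065 -0.0095 [377. 260.]
0.065 0.0095 [380. 227.]
-0.044 -0.0095 [176. 260.]
-0.044 0.0095 [173. 227.]
-0.065 -0.0095 [137. 260.]
-0.065 0.0095 [133. 227.]
red [361. 253.]
blue [271. 283.]
yel [188. 310.]
white [107. 336.]
green [ 29. 361.]
red [([363.2, 224.2], [355, 221, 18, 6, 75])]
blue [([276.8, 251.5], [270, 250, 15, 4, 35]), ([267.7, 292.0], [246, 283, 48, 23, 728])]
yel [([68.3, 271.5], [64, 243, 13, 54, 207]), ([444.6, 272.0], [436, 244, 14, 53, 206]), ([189.1, 302.9], [161, 284, 56, 38, 1747])]
bar low/top front edge row -0.069 [-38. 141. -46.] [-49. 146. -68.]
bar low/top front edge row 0 [-61.  76. -47.] [-73.  81. -68.]
bar low/top front edge row 0.05 [-78.  29. -47.] [-89.  34. -69.]
bar low/top front edge row 0.1 [-95. -18. -47.] [-106.  -13.  -69.]
bar low/top front edge row 0.277 [-155. -184.  -48.] [-166. -180.  -70.]
```

View pics/w5.png

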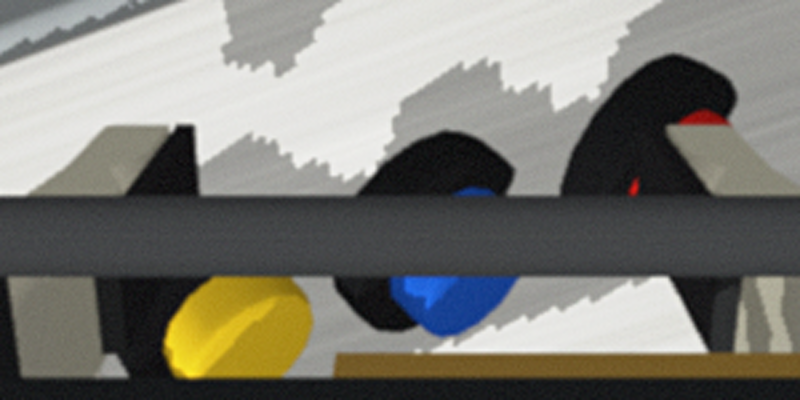

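Request:
{"name": "arm_command", "arguments": {
  "travel": [
    [0.01, -0.0028, 0.018],
    [0.0192, -0.0055, 0.0346],
    [0.0192, -0.0055, 0.0346]
  ],
  "delta_rot": [
    [0, 0, 0],
    [0, 0, 0],
    [0, 0, 0]
  ]
}}

```text
time_s: 5.32
tcp_pos: [0.6121, -0.3429, 0.1038]
eef_rot: [168.9, 28.1, -38.6]
contact_force: [0.1, 0.4, 0.1]
gripper_width: 0.0876
gripper_force: 0.0
```

```bash
cat > st.py <<'E'
from plant import r
from h import *
s=r.get_state();p=np.array(s['tcp_pos']);R=Ro.from_euler('xyz',s['eef_rot'],degrees=True).as_matrix()
q=p-.019*R[:,2]*-1-np.array([.5624,-.3815,.088])
print(s['time_s'],p.round(4),s['eef_rot'].round(2),'f tool',(R.T@s['contact_force']).round(1),'m tool',(R.T@s['moment']).round(2),'n',(q@N).round(4),'grip',s['gripper_force'].round(1),round(s['gripper_width'],4),s['joints'].round(1),s['joint_torque'].round(1))
E
python3 st.py
```

```text
Traceback (most recent call last):
  File "st.py", line 5, in <module>
    print(s['time_s'],p.round(4),s['eef_rot'].round(2),'f tool',(R.T@s['contact_force']).round(1),'m tool',(R.T@s['moment']).round(2),'n',(q@N).round(4),'grip',s['gripper_force'].round(1),round(s['gripper_width'],4),s['joints'].round(1),s['joint_torque'].round(1))
                                                                                                                                                                ^^^^^^^^^^^^^^^^^^^^^^^^
AttributeError: 'float' object has no attribute 'round'
```

```bash
sed -i "s/s\['gripper_force'\].round(1)/round(s['gripper_force'],1)/" st.py; python3 st.py
```

```text
5.325 [ 0.6121 -0.3429  0.1038] [168.88  28.07 -38.63] f tool [-0.2 -0.4 -0.1] m tool [ 0.57  1.59 -0.04] n 0.0132 grip 0.0 0.0876 [-13.9  46.6  21.7  -1.  -95.2  68.3] [  0.1 -87.   27.1   6.7  -1.8   0. ]
```

Request:
{"name": "arm_command", "arguments": {
  "travel": [
    [-0.0038, 0.0011, -0.0069],
    [-0.0077, 0.0022, -0.0139],
    [-0.0077, 0.0022, -0.0139]
  ],
  "delta_rot": [
    [0, 0, 0],
    [0, 0, 0],
    [0, 0, 0]
  ]
}}

```text
time_s: 5.7
tcp_pos: [0.6084, -0.3419, 0.0972]
eef_rot: [168.9, 28.0, -38.6]
contact_force: [2.0, -1.1, 2.5]
gripper_width: 0.0877
gripper_force: 1.6
```

```bash
python3 st.py
```

```text
5.7 [ 0.6084 -0.3419  0.0972] [168.86  28.01 -38.59] f tool [ 0.8  0.3 -3.3] m tool [ 0.38  1.85 -0.01] n 0.0057 grip 1.6 0.0877 [-13.9  46.5  20.6  -1.  -94.1  68.3] [ -0.3 -83.6  24.3   5.5  -1.7  -0. ]
```

Request:
{"name": "arm_command", "arguments": {
  "travel": [
    [-0.0038, 0.0011, -0.0069],
    [-0.0058, 0.0016, -0.0104],
    [-0.0058, 0.0016, -0.0104]
  ],
  "delta_rot": [
    [0, 0, 0],
    [0, 0, 0],
    [0, 0, 0]
  ]
}}

```text
time_s: 6.08
tcp_pos: [0.6076, -0.3412, 0.0944]
eef_rot: [169.0, 27.7, -38.5]
contact_force: [8.9, 1.2, 11.1]
gripper_width: 0.0877
gripper_force: 6.9
```

```bash
python3 st.py
```

```text
6.075 [ 0.6076 -0.3412  0.0944] [168.95  27.72 -38.48] f tool [  0.3  -4.  -13.7] m tool [ 1.41  1.61 -0.04] n 0.0028 grip 6.9 0.0877 [-13.8  46.3  20.   -0.9 -93.4  68.3] [ -3.9 -77.9  19.7   4.7  -1.9   0. ]
```

The force curve suggests a springy contact and then a stop, but the moment leaves open whether the second finger is touching. The safer way is to turn the hand to −90°, so the second finger hangs in front of the desk in free air, and press red in fine steps.

```bash
python3 - <<'E'
from h import *
p0=np.array([.60495,-.3405,.09255]);R0=tilt(-20)
D=.866*F-np.array([0,0,.5]);red=np.array([.5624,-.3815,.088])
T=lambda h:red+.0595*D+(.019+h)*N
cmd(p0,R0,p0+.12*N,R0)
for h in(.12,.02): print(T(h).round(4));cmd(p0,R0,T(h),tilt(-90))
print('per mm',(-.001*N/.5).round(5))
E
```

```text
travel [0.1154, -0.0329, 0.2078] rot [0.0, 0.0, 0.0]
[ 0.6788 -0.4147  0.1786]
travel [0.1477, -0.1483, 0.1721] rot [-0.374, 0.1066, -0.6736]
[ 0.6307 -0.401   0.092 ]
travel [0.0515, -0.1209, -0.0011] rot [-0.374, 0.1066, -0.6736]
per mm [-0.00096  0.00027 -0.00173]
```

Request:
{"name": "arm_command", "arguments": {
  "travel": [
    [0.0577, -0.0164, 0.1039],
    [0.1154, -0.0329, 0.2078],
    [0.1154, -0.0329, 0.2078],
    [0.12, -0.05, 0.2],
    [0.125, -0.07, 0.195],
    [0.13, -0.09, 0.19],
    [0.135, -0.11, 0.18],
    [0.14, -0.13, 0.175],
    [0.1477, -0.1483, 0.1721],
    [0.1477, -0.1483, 0.1721],
    [0.1477, -0.1483, 0.1721],
    [0.1, -0.135, 0.087],
    [0.0515, -0.1209, -0.0011],
    [0.0515, -0.1209, -0.0011],
    [0.0515, -0.1209, -0.0011]
  ],
  "delta_rot": [
    [0, 0, 0],
    [0, 0, 0],
    [-0.05, 0.0142, -0.09],
    [-0.1, 0.0285, -0.18],
    [-0.15, 0.0428, -0.27],
    [-0.2, 0.057, -0.36],
    [-0.25, 0.0713, -0.45],
    [-0.3, 0.0855, -0.54],
    [-0.374, 0.1066, -0.6736],
    [-0.374, 0.1066, -0.6736],
    [-0.374, 0.1066, -0.6736],
    [-0.374, 0.1066, -0.6736],
    [-0.374, 0.1066, -0.6736],
    [-0.374, 0.1066, -0.6736],
    [-0.374, 0.1066, -0.6736]
  ]
}}

```text
time_s: 7.95
tcp_pos: [0.6317, -0.4018, 0.0925]
eef_rot: [150.1, 0.0, -105.8]
contact_force: [0.4, 0.2, 1.3]
gripper_width: 0.0873
gripper_force: 0.0
```

```bash
python3 st.py
```

```text
7.95 [ 0.6317 -0.4018  0.0925] [ 1.5006e+02  3.0000e-02 -1.0577e+02] f tool [-0.3  0.3 -1.3] m tool [ 1.68 -0.07  0.  ] n 0.021 grip 0.0 0.0873 [-17.3  51.4  29.6   0.7 -98.1   1.4] [ -0.2 -88.7  25.1   6.5  -1.6  -0. ]
```

Request:
{"name": "arm_command", "arguments": {
  "travel": [
    [-0.0048, 0.0014, -0.0087],
    [-0.0096, 0.0027, -0.0173],
    [-0.0096, 0.0027, -0.0173],
    [-0.0096, 0.0027, -0.0173]
  ],
  "delta_rot": [
    [0, 0, 0],
    [0, 0, 0],
    [0, 0, 0],
    [0, 0, 0]
  ]
}}

```text
time_s: 8.45
tcp_pos: [0.6265, -0.4001, 0.083]
eef_rot: [150.0, 0.0, -105.8]
contact_force: [1.1, -1.2, 0.1]
gripper_width: 0.0877
gripper_force: 0.0
```

```bash
python3 st.py
```

```text
8.45 [ 0.6265 -0.4001  0.083 ] [ 1.5001e+02  4.0000e-02 -1.0583e+02] f tool [ 0.8 -1.2 -0.8] m tool [ 1.74 -0.09 -0.05] n 0.0101 grip 0.0 0.0877 [-17.3  51.3  28.1   0.7 -96.7   1.3] [ -0.  -91.1  26.9   6.8  -1.6  -0. ]
```

Request:
{"name": "arm_command", "arguments": {
  "travel": [
    [-0.0029, 0.0008, -0.0052],
    [-0.0048, 0.0014, -0.0087],
    [-0.0048, 0.0014, -0.0087]
  ],
  "delta_rot": [
    [0, 0, 0],
    [0, 0, 0],
    [0, 0, 0]
  ]
}}

```text
time_s: 8.82
tcp_pos: [0.6247, -0.3993, 0.0791]
eef_rot: [150.1, 0.0, -105.8]
contact_force: [3.5, -0.6, 3.1]
gripper_width: 0.0878
gripper_force: 2.6
```

```bash
python3 st.py
```

```text
8.825 [ 0.6247 -0.3993  0.0791] [ 1.501e+02  3.000e-02 -1.058e+02] f tool [-0.4 -1.6 -4.4] m tool [ 2.06 -0.78  0.13] n 0.0057 grip 2.6 0.0878 [-17.2  51.2  27.4   0.7 -96.1   1.3] [ -2.1 -88.1  24.2   6.5  -1.9   0.1]
```

Request:
{"name": "arm_command", "arguments": {
  "travel": [
    [-0.0019, 0.0005, -0.0035],
    [-0.0029, 0.0008, -0.0052],
    [-0.0029, 0.0008, -0.0052]
  ],
  "delta_rot": [
    [0, 0, 0],
    [0, 0, 0],
    [0, 0, 0]
  ]
}}

```text
time_s: 9.2
tcp_pos: [0.6244, -0.3988, 0.0775]
eef_rot: [150.2, 0.0, -105.8]
contact_force: [8.0, 2.5, 8.3]
gripper_width: 0.0876
gripper_force: 5.6
```

```bash
python3 st.py
```

```text
9.2 [ 0.6244 -0.3988  0.0775] [ 1.5024e+02  2.0000e-02 -1.0578e+02] f tool [ -4.6  -2.  -10.7] m tool [ 2.23 -1.87  0.21] n 0.0041 grip 5.6 0.0876 [-17.2  51.1  27.    0.7 -95.7   1.3] [ -4.6 -84.9  21.6   6.6  -2.1   0.2]
```

Request:
{"name": "arm_command", "arguments": {
  "travel": [
    [-0.0019, 0.0005, -0.0035],
    [-0.0029, 0.0008, -0.0052],
    [-0.0029, 0.0008, -0.0052]
  ],
  "delta_rot": [
    [0, 0, 0],
    [0, 0, 0],
    [0, 0, 0]
  ]
}}

```text
time_s: 9.57
tcp_pos: [0.6241, -0.3986, 0.077]
eef_rot: [150.4, -0.0, -105.7]
contact_force: [12.8, 4.0, 14.2]
gripper_width: 0.0875
gripper_force: 9.8
```

```bash
python3 st.py; python3 - <<'E'
from plant import viewer
import pickle,cv2
c=viewer.capture('wrist');s=viewer.capture('scene');e=viewer.capture('side');pickle.dump((c,s,e),open('w6.pkl','wb'))
E
```

```text
9.575 [ 0.6241 -0.3986  0.077 ] [ 1.5041e+02 -3.0000e-02 -1.0573e+02] f tool [ -7.3  -2.7 -17.9] m tool [ 1.7  -2.63  0.33] n 0.0035 grip 9.8 0.0875 [-17.2  51.   26.7   0.7 -95.3   1.3] [ -6.5 -79.7  18.5   5.8  -1.5   0.3]
```

All contacts now resolve to the red-side finger (yaw moment over lateral force gives y ≈ +0.05), so only red was touched. I'll spend the last picture on a composite to confirm the key is down.

```bash
python3 - <<'E'
import pickle,cv2,numpy as np
from h import *
c,s,e=pickle.load(open('w6.pkl','rb'))
for n,lo,hi in [('red',(0,150,40),(6,255,255)),('red2',(174,150,40),(180,255,255)),('blue',(100,150,40),(130,255,255))]:
    print(n,[(q,st) for q,st in blobs(c['img'],lo,hi,20)])
w=wcam(c,[.6241,-.3986,.077],[150.41,-.03,-105.73])
print('red top',proj(w,[.5624,-.3815,.088]),proj(w,np.array([.5624,-.3815,.088])-.008*N),'blue',proj(w,[.5765,-.332,.088]))
R=Ro.from_euler('xyz',[150.41,-.03,-105.73],degrees=True).as_matrix()
for y in(.044,.065): print('tip',proj(w,np.array([.6241,-.3986,.077])+R@[0.0095,y,.019]),proj(w,np.array([.6241,-.3986,.077])+R@[-.0095,y,.019]))
a=cv2.resize(c['img'],(800,600),interpolation=cv2.INTER_CUBIC)
a[:230,:300]=cv2.resize(s['img'][215:315,90:220],(300,230),interpolation=cv2.INTER_CUBIC)
cv2.imwrite('pics/w6.png',a[:,:,::-1])
E
```

```text
red [([366.8, 220.2], [341, 206, 50, 37, 887])]
red2 []
blue [([348.3, 301.2], [335, 286, 31, 26, 548])]
red top [370.28204519 240.05419041] [365.53612976 234.42044749] blue [362.07726813 321.94015453]
tip [341.30949535 226.12446189] [338.92682704 259.11296511]
tip [381.28935403 226.07823687] [377.76484985 259.06997971]
```

View pics/w6.png

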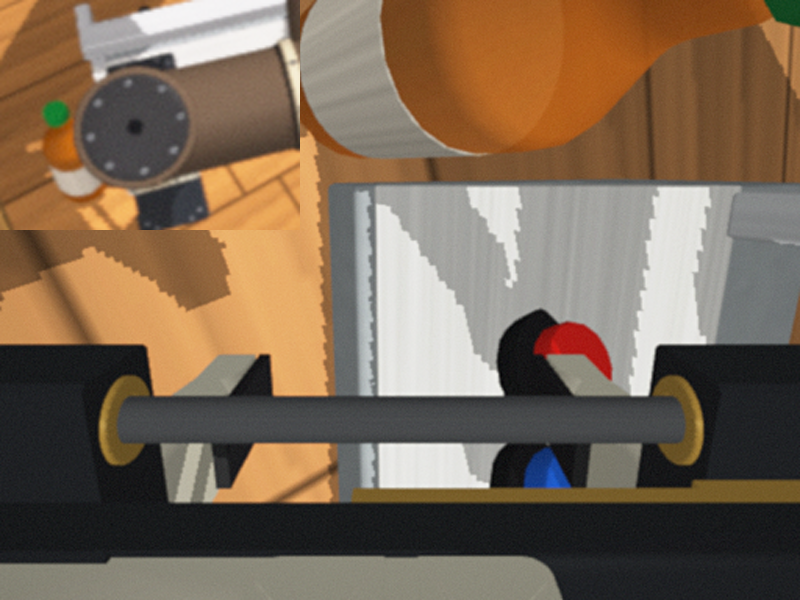

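The composite shows the finger on the red key at (575,345), blue (545,470) untouched, and the bottle clear. To tell whether red is really down, I'll compare the key-top circle with its collar circle numerically.

```bash
python3 - <<'E'
import pickle,cv2,numpy as np
from scipy.optimize import least_squares
from h import *
c,s,e=pickle.load(open('w6.pkl','rb'));s2,c2=pickle.load(open('w2.pkl','rb'))
D=.866*F-np.array([0,0,.5]);red=np.array([.5624,-.3815,.088])
def onplane(w,uv,n):
    o,d=ray(w,uv);X=o+d*((n-(o-red)@N)/(d@N));q=X-red;return q@V*1000,q@D*1000
img=c['img'];h=cv2.cvtColor(img,cv2.COLOR_RGB2HSV)
reg=img[200:245,335:395,0].astype(int);m=(h[...,0]<7)&(h[...,1]>150)
print('R values row 215',img[215,338:396:3,0],'row 222',img[222,338:396:3,0])
def boundary(mask,sel):
    cs,_=cv2.findContours(mask.astype(np.uint8),cv2.RETR_EXTERNAL,cv2.CHAIN_APPROX_NONE);k=max(cs,key=len)[:,0];return [p for p in k if sel(p)]
def fit(P):
    P=np.array(P);f=lambda a:np.hypot(P[:,0]-a[0],P[:,1]-a[1])-a[2];r=least_squares(f,[*P.mean(0),16],loss='soft_l1');return r.x.round(2),np.abs(r.fun).mean().round(2),len(P)
for name,cc,pos,rot in(('now',c,[.6241,-.3986,.077],[150.41,-.03,-105.73]),('before',c2,s2['tcp_pos'],s2['eef_rot'])):
    w=wcam(cc,pos,rot);hh=cv2.cvtColor(cc['img'],cv2.COLOR_RGB2HSV);r0=proj(w,red)
    yy,xx=np.mgrid[:384,:512];nr=np.hypot(xx-r0[0],yy-r0[1])<(60 if name=='now' else 35)
    bright=((hh[...,0]<7)|(hh[...,0]>174))&(hh[...,1]>150)&(hh[...,2]>(165 if name=='now' else 120))&nr
    allred=((hh[...,0]<7)|(hh[...,0]>174))&(hh[...,1]>150)&(hh[...,2]>40)&nr
    dark=(hh[...,2]<50)&nr
    sel=(lambda p:p[1]<226 and p[0]>350) if name=='now' else (lambda p:True)
    for n in(0,-.004,-.008): print(name,n,'bright',fit([onplane(w,p,n) for p in boundary(bright,sel)]),'all',fit([onplane(w,p,n) for p in boundary(allred,sel)]))
    seld=(lambda p:p[1]<240 and p[0]<347 or p[1]<203) if name=='now' else (lambda p:True)
    print(name,'collar',fit([onplane(w,p,-.012) for p in boundary((dark|allred),seld)]))
E
```

```text
R values row 215 [ 15  18  44 127 128 149 176 172 176 174 175 172 171 172 170 159 160 162
 164 167] row 222 [ 25  61 138 138 147 185 200 172 172 173 176 174 170 174 170 170 164 167
 161 164]
now 0 bright (array([-12.75,   2.89,   6.41]), np.float64(1.34), 64) all (array([-4.42,  5.69, 14.49]), np.float64(0.18), 42)
now -0.004 bright (array([-11.35,   1.47,   6.57]), np.float64(1.38), 64) all (array([-2.82,  4.33, 14.85]), np.float64(0.19), 42)
now -0.008 bright (array([-9.95,  0.05,  6.73]), np.float64(1.41), 64) all (array([-1.21,  2.98, 15.21]), np.float64(0.19), 42)
now collar (array([-2.8 ,  9.29, 16.8 ]), np.float64(0.27), 56)
before 0 bright (array([-0.29, -0.25, 14.11]), np.float64(0.66), 77) all (array([ 0.3 ,  0.03, 14.77]), np.float64(0.84), 82)
before -0.004 bright (array([-0.75, -0.68, 14.27]), np.float64(0.67), 77) all (array([-0.16, -0.4 , 14.94]), np.float64(0.85), 82)
before -0.008 bright (array([-1.21, -1.11, 14.44]), np.float64(0.68), 77) all (array([-0.61, -0.82, 15.11]), np.float64(0.86), 82)
before collar (array([ 3.9 ,  3.44, 20.99]), np.float64(1.1), 115)
```

```bash
python3 - <<'E'
import pickle,cv2,numpy as np
from scipy.optimize import least_squares
from h import *
c,_,_=pickle.load(open('w6.pkl','rb'));s2,c2=pickle.load(open('w2.pkl','rb'))
D=.866*F-np.array([0,0,.5]);red=np.array([.5624,-.3815,.088])
def onplane(w,uv,n):
    o,d=ray(w,uv);X=o+d*((n-(o-red)@N)/(d@N));q=X-red;return q@V*1000,q@D*1000
def fitc(P,rad,x0):
    P=np.array(P);f=lambda a:np.hypot(P[:,0]-a[0],P[:,1]-a[1])-rad;r=least_squares(f,x0,loss='soft_l1');return r.x.round(1),np.abs(r.fun).mean().round(2),len(P)
hh=cv2.cvtColor(c['img'],cv2.COLOR_RGB2HSV);v=hh[...,2].astype(int)
isred=(hh[...,0]<7)&(hh[...,1]>150)&(v>40)
w=wcam(c,[.6241,-.3986,.077],[150.41,-.03,-105.73])
# collar: per row, first dark pixel scanning from col 300 ; per column, first dark from row 180
P=[]
for row in range(204,248,2):
    k=[x for x in range(300,345) if v[row,x]<55]; P+= [(k[0],row)] if k else []
for col in range(325,345,2):
    k=[y for y in range(185,225) if v[y,col]<55]; P+=[(col,k[0])] if k else []
print('collar px',P[::5]);C=[onplane(w,p,-.012) for p in P];print('collar r24',fitc(C,24,[0,0]))
Q=[]
for col in range(348,392,2):
    k=[y for y in range(195,245) if isred[y,col]]; Q+=[(col,k[0])] if k else []
Q2=[]
for row in range(212,240,2):
    k=[x for x in range(350,400) if isred[row,x]]; Q2+=[(k[-1],row)] if k else []
print('red top edge',Q[::4],'right',Q2[::3])
for n in(0,-.004,-.008): print(n,fitc([onplane(w,p,n) for p in Q+Q2],16,[0,0]),fitc([onplane(w,p,n) for p in Q if p[0]>360]+[onplane(w,p,n) for p in Q2],15.5,[0,0]))
E
```

```text
collar px [(332, 204), (322, 214), (319, 224), (319, 234), (320, 244), (331, 205), (341, 200)]
collar r24 (array([0.1, 2. ]), np.float64(0.53), 32)
red top edge [(348, 211), (356, 208), (364, 206), (372, 208), (380, 213), (388, 225)] right [(379, 212), (384, 218), (387, 224), (389, 230), (390, 236)]
0 (array([-2.7,  6. ]), np.float64(0.28), 36) (array([-3.2,  5.7]), np.float64(0.31), 29)
-0.004 (array([-1.4,  4.4]), np.float64(0.29), 36) (array([-1.9,  4.1]), np.float64(0.36), 29)
-0.008 (array([-0.2,  2.8]), np.float64(0.31), 36) (array([-0.5,  2.4]), np.float64(0.4), 29)
```

The collar centre is (0.1, 2.0) mm, and the key circle matches it only with the key top 8 mm down (−0.2, 2.8), so red is fully pressed. It also tells me the tips reach about 10 mm lower than nominal, so I'll press by force and grasp the knob a little high. Now leave red and go to the pot.

```bash
python3 - <<'E'
from h import *
p=np.array([.6206,-.3981,.0738]);R0=tilt(-90)
cmd(p,R0,[.62,.0,.42],down(-15.9))
cmd([.62,.0,.42],R0,[.433,.238,.30],R0);cmd([.62,.0,.42],R0,[.433,.238,.154],R0)
E
```

```text
travel [-0.0012, 0.7962, 0.6924] rot [0.1796, -0.3229, 0.975]
travel [-0.374, 0.476, -0.24] rot [0.0, 0.0, 0.0]
travel [-0.374, 0.476, -0.532] rot [0.0, 0.0, 0.0]
```

Request:
{"name": "arm_command", "arguments": {
  "travel": [
    [0.02, -0.006, 0.035],
    [0.08, -0.023, 0.144],
    [0.144, -0.041, 0.26],
    [0.144, -0.041, 0.4],
    [0.12, -0.041, 0.55],
    [0.1, 0.0, 0.69],
    [0.08, 0.1, 0.69],
    [0.06, 0.2, 0.69],
    [0.04, 0.3, 0.69],
    [0.02, 0.4, 0.69],
    [0, 0.5, 0.69],
    [0, 0.6, 0.69],
    [0, 0.7, 0.69],
    [-0.0012, 0.7962, 0.6924],
    [-0.0012, 0.7962, 0.6924],
    [-0.0012, 0.7962, 0.6924],
    [-0.0012, 0.7962, 0.6924],
    [-0.0012, 0.7962, 0.6924],
    [-0.0012, 0.7962, 0.6924]
  ],
  "delta_rot": [
    [0, 0, 0],
    [0, 0, 0],
    [0, 0, 0],
    [0, 0, 0],
    [0.018, -0.0323, 0.0975],
    [0.0359, -0.0646, 0.195],
    [0.0539, -0.0969, 0.2925],
    [0.0718, -0.1292, 0.39],
    [0.0898, -0.1615, 0.4875],
    [0.1078, -0.1937, 0.585],
    [0.1257, -0.226, 0.6825],
    [0.1437, -0.2583, 0.78],
    [0.1616, -0.2906, 0.8775],
    [0.1796, -0.3229, 0.975],
    [0.1796, -0.3229, 0.975],
    [0.1796, -0.3229, 0.975],
    [0.1796, -0.3229, 0.975],
    [0.1796, -0.3229, 0.975],
    [0.1796, -0.3229, 0.975]
  ]
}}

```text
time_s: 12.1
tcp_pos: [0.6206, -0.0011, 0.4192]
eef_rot: [180.0, 0.0, -15.9]
contact_force: [-0.1, 0.2, -0.2]
gripper_width: 0.0879
gripper_force: 0.0
```

Request:
{"name": "arm_command", "arguments": {
  "travel": [
    [-0.1, 0.12, 0],
    [-0.2, 0.24, 0],
    [-0.3, 0.36, -0.06],
    [-0.374, 0.476, -0.15],
    [-0.374, 0.476, -0.24],
    [-0.374, 0.476, -0.34],
    [-0.374, 0.476, -0.4],
    [-0.374, 0.476, -0.4],
    [-0.374, 0.476, -0.4]
  ],
  "delta_rot": [
    [0, 0, 0],
    [0, 0, 0],
    [0, 0, 0],
    [0, 0, 0],
    [0, 0, 0],
    [0, 0, 0],
    [0, 0, 0],
    [0, 0, 0],
    [0, 0, 0]
  ]
}}

```text
time_s: 13.22
tcp_pos: [0.4347, 0.238, 0.2215]
eef_rot: [-179.9, -0.1, -15.8]
contact_force: [-0.4, -0.0, 0.5]
gripper_width: 0.0874
gripper_force: 0.0
```

```bash
python3 - <<'E'
from plant import r,viewer
import pickle
from h import *
s=r.get_state();p=s['tcp_pos'];print(s['time_s'],p,s['eef_rot'],s['contact_force'])
D={n:viewer.capture(n) for n in('scene','side','wrist')};pickle.dump((s,D),open('w7.pkl','wb'))
for n in('scene','side'):
    print(n,proj(D[n],p).round(1),proj(D[n],[.433,.238,.146]).round(1),[ (q,st) for q,st in blobs(D[n]['img'],(0,0,0),(180,255,45),6) if np.hypot(*(np.array(q)-proj(D[n],[.433,.238,.146])))<25])
    for lo,hi,k in(((0,150,60),(6,255,255),'red'),):
        print([(q,st[4]) for q,st in blobs(D[n]['img'],lo,hi,60)])
w=wcam(D['wrist'],p,s['eef_rot']);print('wrist knob pred',proj(w,[.433,.238,.15]),[(q,st) for q,st in blobs(w['img'],(0,0,0),(180,255,40),30) if abs(q[0]-256)<80 and q[1]<320])
E
```

```text
13.225 [0.43469502 0.23800696 0.22154377] [-1.79918778e+02 -1.00948830e-01 -1.58206745e+01] [-0.38268533 -0.02764338  0.51421052]
scene [301.3 123.4] [298.8 140.1] [([312.4, 121.5], [310, 117, 6, 10, 34]), ([299.1, 141.1], [297, 137, 6, 11, 44])]
[([94.7, 38.9], 4501), ([476.1, 86.7], 3297), ([407.2, 82.8], 700), ([451.0, 122.9], 65), ([504.0, 135.5], 160), ([251.5, 187.6], 437), ([332.9, 254.1], 165), ([155.0, 256.6], 94), ([260.9, 315.8], 524), ([199.6, 354.3], 635), ([8.6, 368.0], 561)]
side [294.  221.5] [293.6 240.4] [([294.3, 242.5], [290, 236, 8, 13, 59])]
[([183.4, 135.8], 154), ([174.2, 162.2], 270), ([185.1, 241.2], 172), ([270.6, 358.8], 2723)]
wrist knob pred [257.08281766 215.27829822] [([255.6, 212.9], [235, 190, 42, 46, 1494])]
```

Request:
{"name": "arm_command", "arguments": {
  "travel": [
    [0, 0, -0.05],
    [0, 0, -0.1],
    [0, 0, -0.132],
    [0, 0, -0.132],
    [0, 0, -0.132]
  ],
  "delta_rot": [
    [0, 0, 0],
    [0, 0, 0],
    [0, 0, 0],
    [0, 0, 0],
    [0, 0, 0]
  ]
}}

```text
time_s: 14.0
tcp_pos: [0.4342, 0.238, 0.1549]
eef_rot: [-179.9, -0.1, -15.8]
contact_force: [-1.2, -0.0, -0.4]
gripper_width: 0.0877
gripper_force: 0.0
```

Request:
{"name": "arm_command", "arguments": {
  "travel": [
    [0, 0, 0],
    [0, 0, 0],
    [0, 0, 0],
    [0, 0, 0],
    [0, 0, 0],
    [0, 0, 0]
  ],
  "delta_rot": [
    [0, 0, 0],
    [0, 0, 0],
    [0, 0, 0],
    [0, 0, 0],
    [0, 0, 0],
    [0, 0, 0]
  ],
  "grip": 0,
  "newtons": 25
}}

```text
time_s: 14.75
tcp_pos: [0.4334, 0.2376, 0.1535]
eef_rot: [180.0, -0.0, -15.8]
contact_force: [1.3, 1.9, -0.7]
gripper_width: 0.033
gripper_force: 1.6
```

Request:
{"name": "arm_command", "arguments": {
  "travel": [
    [0, 0, 0],
    [0, 0, 0],
    [0, 0, 0]
  ],
  "delta_rot": [
    [0, 0, 0],
    [0, 0, 0],
    [0, 0, 0]
  ]
}}

```text
time_s: 15.12
tcp_pos: [0.4335, 0.2376, 0.1535]
eef_rot: [-180.0, -0.0, -15.8]
contact_force: [0.2, 1.0, -1.3]
gripper_width: 0.0293
gripper_force: 25.0
```

Request:
{"name": "arm_command", "arguments": {
  "travel": [
    [0, 0, 0.01],
    [0, 0, 0.03],
    [0, 0, 0.06],
    [0, 0, 0.06],
    [0, 0, 0.06]
  ],
  "delta_rot": [
    [0, 0, 0],
    [0, 0, 0],
    [0, 0, 0],
    [0, 0, 0],
    [0, 0, 0]
  ]
}}

```text
time_s: 15.75
tcp_pos: [0.4333, 0.2375, 0.1836]
eef_rot: [-180.0, 0.0, -15.8]
contact_force: [-0.7, -0.5, -3.1]
gripper_width: 0.0296
gripper_force: 25.0
```

The lid is held (29 mm opening, 3 N weight). I refine the mat centre from the earlier overhead wrist frame with a circle detector before travelling.

```bash
python3 - <<'E'
import pickle,cv2
from h import *
s,c=pickle.load(open('w1.pkl','rb'));w=wcam(c,s['tcp_pos'],s['eef_rot'])
# rectify to the plane z=.012, 1 mm per px
x0,y0=.50,.10
P=np.float32([[.5,.1,.012],[.78,.1,.012],[.78,.38,.012],[.5,.38,.012]])
src=np.float32([proj(w,p) for p in P]);dst=np.float32([[(p[0]-x0)*1000,(p[1]-y0)*1000] for p in P])
for n,cc in(('wrist',w),('scene',pickle.load(open('cap0.pkl','rb'))['scene']),('side',pickle.load(open('cap0.pkl','rb'))['side'])):
    src=np.float32([proj(cc,p) for p in P]);g=cv2.warpPerspective(cc['img'],cv2.getPerspectiveTransform(src,dst),(280,280))
    h=cv2.cvtColor(g,cv2.COLOR_RGB2GRAY)
    k=cv2.HoughCircles(cv2.medianBlur(h,7),cv2.HOUGH_GRADIENT,1.5,40,param1=80,param2=15,minRadius=80,maxRadius=90)
    print(n,None if k is None else [(round(x0+a[0]/1000,4),round(y0+a[1]/1000,4),a[2]) for a in k[0][:3]])
E
```

```text
wrist [(np.float32(0.6312), np.float32(0.2328), np.float32(80.9)), (np.float32(0.6358), np.float32(0.2882), np.float32(87.5))]
scene [(np.float32(0.6328), np.float32(0.2328), np.float32(82.25))]
side None
```

Request:
{"name": "arm_command", "arguments": {
  "travel": [
    [0.02, 0, 0.02],
    [0.08, -0.002, 0.03],
    [0.15, -0.004, 0.03],
    [0.22, -0.006, 0.03],
    [0.29, -0.008, 0.03],
    [0.35, -0.01, 0.03],
    [0.39, -0.011, 0.01],
    [0.4, -0.011, -0.03],
    [0.4, -0.011, -0.08],
    [0.4, -0.011, -0.13],
    [0.4, -0.011, -0.17],
    [0.4, -0.011, -0.2],
    [0.4, -0.011, -0.215],
    [0.4, -0.011, -0.22],
    [0.4, -0.011, -0.22]
  ],
  "delta_rot": [
    [0, 0, 0],
    [0, 0, 0],
    [0, 0, 0],
    [0, 0, 0],
    [0, 0, 0],
    [0, 0, 0],
    [0, 0, 0],
    [0, 0, 0],
    [0, 0, 0],
    [0, 0, 0],
    [0, 0, 0],
    [0, 0, 0],
    [0, 0, 0],
    [0, 0, 0],
    [0, 0, 0]
  ]
}}

```text
time_s: 17.62
tcp_pos: [0.6337, 0.2322, 0.074]
eef_rot: [-180.0, -0.0, -15.8]
contact_force: [0.2, 0.2, -2.1]
gripper_width: 0.0296
gripper_force: 25.0
```

Request:
{"name": "arm_command", "arguments": {
  "travel": [
    [0, 0, -0.005],
    [0, 0, -0.01],
    [0, 0, -0.015],
    [0, 0, -0.018],
    [0, 0, -0.018],
    [0, 0, -0.018]
  ],
  "delta_rot": [
    [0, 0, 0],
    [0, 0, 0],
    [0, 0, 0],
    [0, 0, 0],
    [0, 0, 0],
    [0, 0, 0]
  ]
}}

```text
time_s: 18.38
tcp_pos: [0.6335, 0.232, 0.0646]
eef_rot: [-180.0, -0.0, -15.8]
contact_force: [0.1, 0.2, -2.7]
gripper_width: 0.0294
gripper_force: 25.0
```

Still carrying the weight; I lower it in small steps until the mat takes it.

Request:
{"name": "arm_command", "arguments": {
  "travel": [
    [0, 0, -0.002],
    [0, 0, -0.004],
    [0, 0, -0.004],
    [0, 0, -0.004]
  ],
  "delta_rot": [
    [0, 0, 0],
    [0, 0, 0],
    [0, 0, 0],
    [0, 0, 0]
  ]
}}

```text
time_s: 18.88
tcp_pos: [0.6336, 0.2321, 0.0636]
eef_rot: [-180.0, -0.0, -15.8]
contact_force: [-3.4, -1.4, 4.7]
gripper_width: 0.0292
gripper_force: 25.0
```

Request:
{"name": "arm_command", "arguments": {
  "travel": [
    [0, 0, 0],
    [0, 0, 0],
    [0, 0, 0],
    [0, 0, 0],
    [0, 0, 0],
    [0, 0, 0]
  ],
  "delta_rot": [
    [0, 0, 0],
    [0, 0, 0],
    [0, 0, 0],
    [0, 0, 0],
    [0, 0, 0],
    [0, 0, 0]
  ],
  "grip": 1
}}

```text
time_s: 19.62
tcp_pos: [0.6335, 0.232, 0.0625]
eef_rot: [180.0, -0.0, -15.8]
contact_force: [-0.3, -0.3, -0.1]
gripper_width: 0.0833
gripper_force: 0.0
```

Request:
{"name": "arm_command", "arguments": {
  "travel": [
    [0, 0, 0.03],
    [0, 0, 0.1],
    [0, 0, 0.2],
    [0, 0, 0.32],
    [0, 0, 0.44],
    [0, 0, 0.56],
    [0, 0, 0.664],
    [0, 0, 0.664],
    [0, 0, 0.664]
  ],
  "delta_rot": [
    [0, 0, 0],
    [0, 0, 0],
    [0, 0, 0],
    [0, 0, 0],
    [0, 0, 0],
    [0, 0, 0],
    [0, 0, 0],
    [0, 0, 0],
    [0, 0, 0]
  ]
}}

```text
time_s: 20.75
tcp_pos: [0.633, 0.2319, 0.3951]
eef_rot: [-179.9, -0.0, -15.8]
contact_force: [0.5, -0.2, -0.6]
gripper_width: 0.0876
gripper_force: 0.0
```

```bash
python3 - <<'E'
from plant import r,viewer
import pickle,cv2
from h import *
s=r.get_state();print(s['time_s'],s['tcp_pos'],s['gripper_width'])
D={n:viewer.capture(n) for n in('scene','side','wrist')};pickle.dump((s,D),open('w8.pkl','wb'))
w=wcam(D['wrist'],s['tcp_pos'],s['eef_rot']);D['wrist']=w
K=[.633,.2325,.056]
rays=[]
for n in D:
    u=proj(D[n],K);b=[(q,st) for q,st in blobs(D[n]['img'],(0,0,0),(180,255,50),10) if np.hypot(*(np.array(q)-u))<20];print(n,u.round(1),b)
    if b: rays.append(ray(D[n],b[0][0]))
if len(rays)>1: print(tri(rays))
for n,lo,hi in [('red',(0,150,80),(6,255,255)),('blue',(100,150,60),(130,255,255)),('yel',(20,150,120),(32,255,255)),('grn',(50,120,60),(85,255,255))]:
    print(n,[(p,st[4]) for p,st in blobs(D['scene']['img'],lo,hi) if 140<p[0]<245 and 225<p[1]<275])
p0=np.array([.633,.2325,.395]);K=dict(blue=(.5765,-.332),yel=(.59,-.2835),green=(.6183,-.185))
def T(k,h): return np.array([*K[k],.088])+(.019+h)*N
cmd(p0,down(-15.9),[.65,.0,.395],tilt(0))
cmd([.65,0,.395],tilt(0),T('blue',.12),tilt(0)); cmd([.65,0,.395],tilt(0),T('blue',.03),tilt(0))
cmd(T('blue',.03),tilt(0),T('yel',.03),tilt(0));cmd(T('yel',.03),tilt(0),T('green',.03),tilt(0));print('15mm',(.015*N/.5).round(4))
E
```

```text
20.75 [0.63300921 0.23193288 0.39513427] 0.08756063783284178
scene [331.1 193.3] [([330.7, 194.4], [328, 190, 6, 11, 46])]
side [228.1 258.9] [([228.8, 259.2], [225, 254, 8, 13, 72])]
wrist [256.  156.1] [([255.9, 155.2], [248, 146, 17, 19, 269])]
(array([0.63285844, 0.23140666, 0.05193689]), [np.float64(0.000852813964185072), np.float64(0.0018611283158963597), np.float64(0.0014166301081214635)])
red [([154.9, 256.5], 86)]
blue [([173.1, 252.4], 98)]
yel [([189.9, 247.6], 86)]
grn [([224.3, 239.3], 83)]
travel [0.034, -0.465, 0.0] rot [0.0914, 0.3206, 0.0]
travel [-0.0133, -0.7021, -0.3733] rot [0.0, 0.0, 0.0]
travel [-0.0999, -0.6774, -0.5291] rot [0.0, 0.0, 0.0]
travel [0.027, 0.097, 0.0] rot [0.0, 0.0, 0.0]
travel [0.0566, 0.197, 0.0] rot [0.0, 0.0, 0.0]
15mm [ 0.0144 -0.0041  0.026 ]
```

The lid lies on the mat at (0.633, 0.231), with the knob at the right height, and all the keys look up. Shut the fingers and go to blue.

Request:
{"name": "arm_command", "arguments": {
  "travel": [
    [0.005, -0.1, 0],
    [0.01, -0.2, 0],
    [0.02, -0.3, 0],
    [0.03, -0.4, 0],
    [0.034, -0.465, 0],
    [0.034, -0.465, 0],
    [0.034, -0.465, 0]
  ],
  "delta_rot": [
    [0.0228, 0.08, 0],
    [0.0457, 0.16, 0],
    [0.0685, 0.24, 0],
    [0.0914, 0.3206, 0],
    [0.0914, 0.3206, 0],
    [0.0914, 0.3206, 0],
    [0.0914, 0.3206, 0]
  ],
  "grip": 0
}}

```text
time_s: 21.78
tcp_pos: [0.6504, -0.0003, 0.3939]
eef_rot: [-180.0, 30.1, -15.8]
contact_force: [0.1, 0.7, -0.8]
gripper_width: 0.0232
gripper_force: 0.0
```

Request:
{"name": "arm_command", "arguments": {
  "travel": [
    [0, -0.12, 0],
    [0, -0.24, 0],
    [0, -0.36, 0],
    [0, -0.48, -0.08],
    [0, -0.6, -0.2],
    [-0.0133, -0.7021, -0.3],
    [-0.0133, -0.7021, -0.3733],
    [-0.0133, -0.7021, -0.3733],
    [-0.06, -0.69, -0.46],
    [-0.0999, -0.6774, -0.5291],
    [-0.0999, -0.6774, -0.5291],
    [-0.0999, -0.6774, -0.5291]
  ],
  "delta_rot": [
    [0, 0, 0],
    [0, 0, 0],
    [0, 0, 0],
    [0, 0, 0],
    [0, 0, 0],
    [0, 0, 0],
    [0, 0, 0],
    [0, 0, 0],
    [0, 0, 0],
    [0, 0, 0],
    [0, 0, 0],
    [0, 0, 0]
  ]
}}

```text
time_s: 23.28
tcp_pos: [0.6025, -0.3385, 0.1327]
eef_rot: [180.0, 29.8, -15.7]
contact_force: [1.1, -0.2, 1.3]
gripper_width: 0.0002
gripper_force: 0.0
```

```bash
cat > st2.py <<'E'
from plant import r
from h import *
s=r.get_state();p=np.array(s['tcp_pos']);R=Ro.from_euler('xyz',s['eef_rot'],degrees=True).as_matrix();D=.866*F-np.array([0,0,.5])
q=p+.019*R[:,2]-np.array([.5624,-.3815,.088]);f=s['contact_force']
print(s['time_s'],'row',(q@V*1000).round(1),'w',(q@D*1000).round(1),'n',(q@N*1000).round(1),'f row/w/n',(f@V).round(1),(f@D).round(1),(f@N).round(1),'width',round(s['gripper_width'],4),s['eef_rot'].round(1))
E
python3 st2.py
```

```text
23.275 row 52.3 w 0.9 n 33.1 f row/w/n 0.1 0.3 1.6 width 0.0002 [180.   29.8 -15.7]
```

Request:
{"name": "arm_command", "arguments": {
  "travel": [
    [-0.0144, 0.0041, -0.026],
    [-0.0192, 0.0055, -0.0346],
    [-0.0212, 0.006, -0.0381],
    [-0.0212, 0.006, -0.0381]
  ],
  "delta_rot": [
    [0, 0, 0],
    [0, 0, 0],
    [0, 0, 0],
    [0, 0, 0]
  ]
}}

```text
time_s: 23.78
tcp_pos: [0.59, -0.3363, 0.1111]
eef_rot: [-180.0, 30.0, -15.8]
contact_force: [0.7, 0.2, 1.0]
gripper_width: 0.0007
gripper_force: 0.1
```

```bash
python3 st2.py
```

```text
23.775 row 51.1 w 0.7 n 8.1 f row/w/n 0.4 0.1 1.1 width 0.0007 [-180.    30.   -15.8]
```

Request:
{"name": "arm_command", "arguments": {
  "travel": [
    [-0.0029, 0.0008, -0.0052],
    [-0.0048, 0.0014, -0.0087],
    [-0.0048, 0.0014, -0.0087]
  ],
  "delta_rot": [
    [0, 0, 0],
    [0, 0, 0],
    [0, 0, 0]
  ]
}}

```text
time_s: 24.15
tcp_pos: [0.5895, -0.3352, 0.1076]
eef_rot: [-179.9, 29.7, -15.7]
contact_force: [5.5, 3.4, 7.1]
gripper_width: 0.0007
gripper_force: 3.6
```

```bash
python3 st2.py
```

```text
24.15 row 52.0 w 1.8 n 4.7 f row/w/n 4.8 0.2 8.3 width 0.0007 [-179.9   29.7  -15.7]
```

Request:
{"name": "arm_command", "arguments": {
  "travel": [
    [-0.0019, 0.0005, -0.0035],
    [-0.0043, 0.0012, -0.0078],
    [-0.0043, 0.0012, -0.0078]
  ],
  "delta_rot": [
    [0, 0, 0],
    [0, 0, 0],
    [0, 0, 0]
  ]
}}

```text
time_s: 24.52
tcp_pos: [0.5892, -0.3346, 0.1054]
eef_rot: [-179.9, 29.5, -15.7]
contact_force: [10.6, 5.0, 12.2]
gripper_width: 0.0006
gripper_force: 7.5
```

```bash
python3 st2.py; python3 - <<'E'
from plant import r,viewer
import pickle
from h import *
s=r.get_state();c=viewer.capture('wrist');pickle.dump((s,c),open('w9.pkl','wb'))
w=wcam(c,s['tcp_pos'],s['eef_rot'])
K=dict(red=(.5624,-.3815),blue=(.5765,-.332),yel=(.59,-.2835))
for k,v in K.items(): print(k,proj(w,[*v,.088]).round(0),proj(w,np.array([*v,.088])-.008*N).round(0))
for n,lo,hi in [('red',(0,150,40),(6,255,255)),('blue',(100,150,40),(130,255,255)),('yel',(20,150,80),(32,255,255))]:
    print(n,[(q,st) for q,st in blobs(c['img'],lo,hi,25)])
E
```

```text
24.525 row 52.4 w 2.7 n 2.6 f row/w/n 7.7 1.5 15.0 width 0.0006 [-179.9   29.5  -15.7]
red [353. 247.] [349. 241.]
blue [258. 247.] [258. 241.]
yel [166. 247.] [169. 241.]
red [([360.7, 219.0], [356, 218, 11, 3, 28])]
blue [([259.7, 227.0], [246, 217, 29, 36, 268])]
yel [([173.2, 218.7], [163, 217, 21, 4, 70]), ([242.2, 268.9], [240, 241, 5, 56, 183]), ([270.5, 269.6], [269, 241, 4, 56, 181]), ([243.7, 315.4], [36, 307, 368, 15, 3170])]
```

```bash
python3 - <<'E'
import pickle,cv2
from h import *
s,c=pickle.load(open('w9.pkl','rb'));im=c['img']
for n,x in(('blue',252),('blue',260),('blue',268),('red',360),('yel',168)): print(n,x,[tuple(int(a) for a in im[y,x]) for y in range(203,(252 if n=='blue' else 224),2)])
w=wcam(c,s['tcp_pos'],s['eef_rot']);D=.866*F-np.array([0,0,.5])
for k,v in dict(red=(.5624,-.3815),blue=(.5765,-.332),yel=(.59,-.2835)).items():
    b=np.array([*v,.088]);print(k,'edge rows: top up',proj(w,b+.016*D).round(0),'top down',proj(w,b+.016*D-.008*N).round(0),'wall base',proj(w,b+.016*D-.012*N).round(0),'collar',proj(w,b+.024*D-.012*N).round(0))
E
```

```text
blue 252 [(22, 24, 22), (18, 20, 22), (21, 23, 25), (27, 24, 26), (20, 20, 20), (26, 24, 25), (26, 27, 26), (20, 22, 21), (21, 23, 19), (22, 28, 51), (26, 80, 178), (31, 83, 179), (26, 32, 56), (23, 20, 21), (27, 27, 27), (29, 28, 30), (25, 28, 27), (27, 25, 26), (28, 24, 26), (29, 29, 31), (26, 27, 24), (24, 26, 28), (22, 26, 27), (27, 26, 32), (22, 25, 26)]
blue 260 [(18, 21, 18), (26, 27, 23), (26, 25, 28), (25, 24, 27), (24, 23, 25), (22, 25, 26), (19, 25, 24), (23, 21, 18), (24, 56, 121), (30, 82, 177), (32, 83, 177), (30, 78, 175), (28, 38, 56), (26, 23, 22), (29, 24, 26), (28, 26, 26), (30, 29, 29), (28, 27, 26), (25, 24, 24), (22, 23, 20), (27, 24, 24), (21, 20, 22), (30, 28, 28), (28, 27, 27), (22, 19, 20)]
blue 268 [(16, 20, 18), (21, 23, 21), (19, 21, 24), (23, 24, 25), (25, 25, 27), (24, 28, 25), (24, 22, 22), (25, 33, 64), (26, 74, 164), (33, 79, 165), (24, 73, 168), (29, 78, 175), (146, 145, 146), (163, 161, 143), (160, 159, 142), (159, 158, 140), (163, 160, 144), (163, 156, 141), (156, 152, 138), (138, 123, 95), (130, 108, 65), (133, 108, 60), (131, 105, 56), (132, 104, 59), (137, 110, 57)]
red 360 [(17, 21, 23), (22, 20, 22), (21, 24, 25), (21, 25, 26), (26, 24, 28), (25, 26, 31), (28, 28, 29), (52, 19, 24), (157, 23, 19), (43, 32, 33), (24, 27, 26)]
yel 168 [(20, 18, 23), (19, 19, 17), (23, 23, 25), (29, 26, 27), (26, 26, 27), (28, 27, 28), (27, 27, 27), (82, 66, 30), (194, 160, 26), (41, 38, 31), (23, 27, 30)]
red edge rows: top up [355. 219.] top down [351. 214.] wall base [349. 212.] collar [350. 198.]
blue edge rows: top up [258. 219.] top down [258. 214.] wall base [258. 212.] collar [258. 198.]
yel edge rows: top up [164. 219.] top down [168. 214.] wall base [169. 212.] collar [169. 199.]
```

```bash
python3 - <<'E'
import pickle,cv2
from h import *
s,c=pickle.load(open('w9.pkl','rb'));im=c['img'].max(2).astype(int)
w=wcam(c,s['tcp_pos'],s['eef_rot'])
# collar upper edge per key: contour top rows of the dark blob above each key
for k,x0 in(('red',361),('blue',267),('yel',173)):
    out=[]
    for x in range(x0-24,x0+25,6):
        d=[y for y in range(180,217) if im[y,x]<60]; out.append((x,d[0] if d else None))
    print(k,out)
    mask=[]
R=Ro.from_euler('xyz',s['eef_rot'],degrees=True).as_matrix()
f=R.T@s['contact_force'];m=R.T@s['moment'];print('f tool',f.round(2),'m tool',m.round(2),'joints',s['joints'].round(1),'tq',s['joint_torque'].round(1))
s2=pickle.load(open('w2.pkl','rb'))[0];R2=Ro.from_euler('xyz',s2['eef_rot'],degrees=True).as_matrix();print('free m tilt-20',(R2.T@s2['moment']).round(2),'grav dir tool',(-R2[2]).round(2))
s7=pickle.load(open('w7.pkl','rb'))[0];print('free m down',np.array(s7['moment']).round(2),np.array(s7['contact_force']).round(2))
for z in(.019,.025,.03): print('tip edge row',z,proj(w,s['tcp_pos']+R@[.0095,0,z]).round(1))
E
```

```text
red [(337, 201), (343, 198), (349, 196), (355, 195), (361, 196), (367, 202), (373, 208), (379, None), (385, None)]
blue [(243, 200), (249, 197), (255, 196), (261, 195), (267, 195), (273, 198), (279, 203), (285, 211), (291, None)]
yel [(149, 199), (155, 197), (161, 196), (167, 195), (173, 195), (179, 196), (185, 199), (191, 204), (197, 212)]
f tool [  1.69  -7.67 -14.99] m tool [2.79 2.62 0.02] joints [-13.7  43.9  16.8  -1.  -92.4  88.2] tq [ -6.1 -74.3  18.    6.4  -2.6   0. ]
free m tilt-20 [0.62 1.55 0.01] grav dir tool [ 0.47 -0.17  0.87]
free m down [ 0.   -0.07 -0.06] [-0.38 -0.03  0.51]
tip edge row 0.019 [256.5 227.3]
tip edge row 0.025 [256.5 223.3]
tip edge row 0.03 [256.5 220.2]
```

```bash
python3 - <<'E'
import pickle,cv2
from h import *
from scipy.ndimage import map_coordinates as mc
D=.866*F-np.array([0,0,.5]);red=np.array([.5624,-.3815,.088])
K=dict(red=(.5624,-.3815),blue=(.5765,-.332),yel=(.59,-.2835),green=(.6183,-.185))
def prof(name,c,pos,rot,keys,dirs,off=0.):
    w=wcam(c,pos,rot)
    for k in keys:
        b=np.array([*K[k],.088])
        for dn,d in dirs.items():
            t=np.arange(0,.040,.001)   # distances measured on the plane n=-12 mm
            P=np.array([proj(w,b+off+d*x-.012*N) for x in t]);
            col=np.array([mc(c['img'][...,i].astype(float),[P[:,1],P[:,0]],order=1) for i in range(3)]).T
            sat=(col.max(1)-col.min(1))>45; dark=col.max(1)<70
            lab=''.join('C' if a else('k' if q else '.') for a,q in zip(sat,dark));
            base=proj(w,b-.012*N);u=P[-1]-P[0];u/=np.linalg.norm(u);sc=np.linalg.norm(P[-1]-P[0])/.039
            up=((proj(w,b+d*.016)-P[0])@u)/sc*1e3;dnn=((proj(w,b+d*.016-.008*N)-P[0])@u)/sc*1e3
            print(name,k,dn,lab,'pred edge up %.1f down %.1f wall 16 collar 24'%(up,dnn))
s2,c2=pickle.load(open('w2.pkl','rb'));s9,c9=pickle.load(open('w9.pkl','rb'));c6=pickle.load(open('w6.pkl','rb'))[0]
dirs={'+w':D,'-row':-V,'-w':-D,'+row':V}
prof('w2',c2,s2['tcp_pos'],s2['eef_rot'],['red','blue','green'],dirs)
prof('w9',c9,s9['tcp_pos'],s9['eef_rot'],['red','blue','yel'],{'+w':D})
prof('w6',c6,[.6241,-.3986,.077],[150.41,-.03,-105.73],['red'],{'+w':D,'-row':-V,'-w':-D,})
E
```

```text
w2 red +w CCCCCCCCCCCCCCCkkkkkkkkkkkk............. pred edge up 15.1 down 15.5 wall 16 collar 24
w2 red -row CCCCCCCCCCCCCCCCCC...................... pred edge up 17.8 down 16.5 wall 16 collar 24
w2 red -w CCCCCCCCCCCCCCCCCCC..................... pred edge up 18.0 down 16.8 wall 16 collar 24
w2 red +row CCCCCCCCCCCCCCkkkkkkkkkkkkk.........CCCC pred edge up 15.3 down 15.8 wall 16 collar 24
w2 blue +w CCCCCCCCCCCCCCCkkkkkkkkkkkk............. pred edge up 15.0 down 15.5 wall 16 collar 24
w2 blue -row CCCCCCCCCCCCCCCCC........kkkkkkkkkkkkkCC pred edge up 16.0 down 15.9 wall 16 collar 24
w2 blue -w CCCCCCCCCCCCCCCCCCC..................... pred edge up 18.1 down 16.9 wall 16 collar 24
w2 blue +row CCCCCCCCCCCCCCCCkkkkkkkkkkkk........CCCC pred edge up 17.1 down 16.4 wall 16 collar 24
w2 green +w CCCCCCCCCCCCCCkkkkkkkkkkkk.............. pred edge up 15.5 down 15.7 wall 16 collar 24
w2 green -row CCCCCCCCCCCCC........kkkkkkkkk.......... pred edge up 10.8 down 14.3 wall 16 collar 24
w2 green -w CCCCCCCCCCCCCCCCC....................... pred edge up 17.5 down 16.7 wall 16 collar 24
w2 green +row CCCCCCCCCCCCCCCCCCCCCCCCkkkkkkkk........ pred edge up 22.3 down 18.1 wall 16 collar 24
w9 red +w kkkkkkkkkkkkkkkkkkkkkkkkkkk............. pred edge up 11.7 down 14.3 wall 16 collar 24
w9 blue +w kkkkkkkCCCCCkkkkkkkkkkkkkkk............. pred edge up 11.4 down 14.2 wall 16 collar 24
w9 yel +w kkkkkkkkkkkCCCkkkkkkkkkkkkk............. pred edge up 11.7 down 14.3 wall 16 collar 24
w6 red +w ........kkkkkkkkkkkkkkkkkkk............. pred edge up 13.0 down 15.1 wall 16 collar 24
w6 red -row ....CCCCCCCCCCCC........................ pred edge up 12.0 down 14.4 wall 16 collar 24
w6 red -w .........CCCCCCC................kkkkkkkk pred edge up 21.1 down 17.6 wall 16 collar 24
```

```bash
python3 - <<'E'
from plant import viewer
import pickle
from h import *
d0=pickle.load(open('cap0.pkl','rb'));c6=pickle.load(open('w6.pkl','rb'));d8=pickle.load(open('w8.pkl','rb'))[1]
now={n:viewer.capture(n) for n in('scene','side')};pickle.dump(now,open('n9.pkl','wb'))
K=dict(red=(.5624,-.3815),blue=(.5765,-.332),yel=(.59,-.2835),green=(.6183,-.185))
for n in('side','scene'):
    for k,v in K.items():
        b=np.array([*v,.088]);print(n,k,'shift if down',(proj(d0[n],b-.008*N)-proj(d0[n],b)).round(1))
C=[('red',(0,120,40),(8,255,255)),('blue',(100,120,40),(130,255,255)),('yel',(18,130,60),(34,255,255)),('grn',(50,100,30),(85,255,255))]
for lab,img in(('start',d0['side']),('red press',c6[2]),('after lid',d8['side']),('blue press',now['side'])):
    for n,lo,hi in C: print(lab,n,[(p,st) for p,st in blobs(img['img'],lo,hi,3) if 225<p[0]<290 and 135<p[1]<195])
for lab,img in(('start',d0['scene']),('red press',c6[1]),('blue press',now['scene'])):
    for n,lo,hi in C: print(lab,n,[(p,st) for p,st in blobs(img['img'],lo,hi,3) if 140<p[0]<245 and 225<p[1]<275])
E
```

```text
side red shift if down [0.9 1.5]
side blue shift if down [1.  1.6]
side yel shift if down [1.  1.6]
side green shift if down [1.  1.6]
scene red shift if down [0.2 0.2]
scene blue shift if down [0.1 0.2]
scene yel shift if down [-0.1  0.3]
scene green shift if down [-0.3  0.3]
start red [([260.0, 146.7], [258, 145, 5, 4, 18])]
start blue [([256.2, 153.2], [254, 151, 5, 5, 20])]
start yel [([253.3, 158.6], [252, 158, 4, 2, 7])]
start grn [([242.7, 174.1], [239, 172, 8, 5, 32])]
red press red [([259.9, 147.1], [258, 146, 5, 3, 14])]
red press blue [([256.2, 153.4], [254, 151, 5, 5, 19])]
red press yel [([253.0, 158.5], [252, 158, 3, 2, 6])]
red press grn [([242.7, 174.1], [239, 172, 8, 5, 32])]
after lid red [([260.0, 146.7], [258, 145, 5, 4, 18])]
after lid blue [([256.2, 153.2], [254, 151, 5, 5, 20])]
after lid yel [([252.7, 158.6], [251, 158, 4, 2, 7])]
after lid grn [([243.0, 174.5], [239, 173, 8, 4, 28])]
blue press red [([260.2, 146.5], [258, 145, 5, 4, 16])]
blue press blue [([256.2, 154.1], [254, 153, 5, 3, 12])]
blue press yel [([253.0, 158.5], [252, 158, 3, 2, 6])]
blue press grn [([242.7, 174.1], [239, 172, 8, 5, 32])]
start red [([155.1, 256.6], [150, 251, 12, 13, 104])]
start blue [([173.1, 252.3], [168, 247, 11, 12, 106])]
start yel [([190.2, 247.9], [185, 242, 12, 12, 103])]
start grn [([224.7, 239.6], [219, 235, 12, 11, 99])]
red press red []
red press blue []
red press yel []
red press grn []
blue press red [([152.9, 258.6], [150, 255, 8, 7, 32])]
blue press blue []
blue press yel []
blue press grn []
```

```bash
python3 - <<'E'
import pickle,numpy as np
d0=pickle.load(open('cap0.pkl','rb'))['side']['img'].astype(int);c6=pickle.load(open('w6.pkl','rb'))[2]['img'].astype(int);n9=pickle.load(open('n9.pkl','rb'))['side']['img'].astype(int)
for lab,im in(('start',d0),('bluepress',n9)):
    print(lab,'B-R');print((im[148:159,252:262,2]-im[148:159,252:262,0]))
    print(lab,'R chan');print(im[148:159,252:262,0])
for lab,im in(('start',d0),('redpress',c6)):
    print(lab,'R-G');print((im[142:152,255:266,0]-im[142:152,255:266,1]))
E
```

```text
start B-R
[[  0   1   1   1   1  -8 -33 -47 -51 -54]
 [  2   1   0   0   0   1  -1  -5  -9 -10]
 [  1   1   2   6  10  11   8   4   1   0]
 [  1   3  15  38  49  44  28  13   2  -1]
 [  2   9  39  73  86  81  66  35   8  -1]
 [  1  15  52  83  92  91  78  41   9  -2]
 [  1  10  40  64  71  77  64  30   5  -2]
 [  1   3  13  23  29  34  26   7  -2  -4]
 [ -1   0   0   0   1   0  -2  -2  -2  -3]
 [-21 -16 -15 -11  -4  -2  -3  -2  -2  -3]
 [-70 -65 -58 -35 -12  -3  -2  -3  -4  -4]]
start R chan
[[164 145 118  97  79  60  61  68  71  73]
 [155 129 106  92  67  36  25  26  27  30]
 [140 113  96  84  60  40  37  35  37  46]
 [123 100  83  61  45  45  57  63  71  80]
 [107  90  69  44  33  35  41  61  81  91]
 [ 98  81  55  35  29  27  32  57  82  94]
 [ 88  64  37  25  25  24  34  60  85 105]
 [ 73  44  24  21  20  19  27  57  90 121]
 [ 63  41  28  24  22  28  44  69 100 128]
 [ 86  74  63  54  50  60  76  94 121 137]
 [120 112 104  95  88  87  92 106 130 141]]
bluepress B-R
[[  1   1   1   2   1  -9 -34 -51 -58 -61]
 [  2   1   1   1   2   1  -1  -4  -9 -11]
 [  2   2   0  -1  -1  -1   0
[... 1114 characters left out ...]
90  93  91  71  30   6   0]
 [ -1   0   9  32  47  51  54  39  11   0  -1]
 [ -1   0  -1   1   6   8  10   5   0   0   0]
 [ -2  -3  -4  -3  -3  -1  -1  -2  -1   0   0]
 [-11 -16 -14  -9  -4  -2  -1  -1   0   0  -1]]
redpress R-G
[[ -1  -1  -2  -2   0   3   4   4   6   5   2]
 [ -1  -1  -1   0   0   1   2   1   1   0  -1]
 [ -2  -2  -2   0   1   1   0  -1  -1   0  -1]
 [ -2  -1   4  20  25  22  15   7   1  -1  -1]
 [ -1   1  20  60  80  79  70  48  18   1   0]
 [ -2   2  26  74  99 102  98  73  30   5   0]
 [ -1   0   9  37  53  57  60  45  14   0   0]
 [ -1  -2  -1   2   6  10  13   6   0  -1   0]
 [ -2  -4  -4  -5  -2  -1  -2  -2   0   0   0]
 [-12 -18 -15 -10  -5  -2   0   0   0   0  -1]]
```

Evidence on whether blue is fully down is mixed. A cheap physical test is to hold for a second and see whether the force relaxes and the tip sinks, as a damped key would.

Request:
{"name": "arm_command", "arguments": {
  "travel": [
    [0, 0, 0],
    [0, 0, 0],
    [0, 0, 0],
    [0, 0, 0],
    [0, 0, 0],
    [0, 0, 0]
  ],
  "delta_rot": [
    [0, 0, 0],
    [0, 0, 0],
    [0, 0, 0],
    [0, 0, 0],
    [0, 0, 0],
    [0, 0, 0]
  ]
}}

```text
time_s: 25.42
tcp_pos: [0.5892, -0.3347, 0.1054]
eef_rot: [-179.9, 29.5, -15.7]
contact_force: [10.8, 4.2, 11.7]
gripper_width: 0.0004
gripper_force: 7.6
```

```bash
python3 st2.py
```

```text
25.425 row 52.4 w 2.7 n 2.6 f row/w/n 7.0 2.1 14.8 width 0.0004 [-179.9   29.5  -15.7]
```

```bash
python3 - <<'E'
import pickle,cv2
from h import *
c=pickle.load(open('cap0.pkl','rb'))['side'];D=.866*F-np.array([0,0,.5]);red=np.array([.5624,-.3815,.088])
S=16
def poly(P):
    q=np.array([proj(c,p) for p in P]);q=((q-[245,140])*S+S/2).astype(np.int32);return cv2.convexHull(q)
def mask(P): m=np.zeros((20*S,25*S),np.uint8);cv2.fillConvexPoly(m,poly(P),1);return m
def rows(m): a=m.reshape(20,S,25,S).mean((1,3));return a
a=np.linspace(0,2*np.pi,40)
def key(row,n): 
    b=red+row*V; ring=lambda n:[b+.016*(np.cos(t)*V+np.sin(t)*D)+n*N for t in a]
    return mask(ring(n)+ring(-.012))
def box(r0,r1,w0,w1,n): return mask([red+r*V+w*D+m*N for r in(r0,r1) for w in(w0,w1) for m in(n,n+.05)])
bar=mask([red+r*V-f*F+np.array([0,0,z]) for r in(-.069,.277) for f in(.018,.054) for z in(.087,.112)])
for nm,row,fb in(('blue',.052,(.031,.073,-.007,.012)),('red',0,(-.0095,.0095,-.005,.016))):
    base=key(row,0)*(1-bar);print(nm,'up, no finger: row sums',rows(base).sum(1)[4:17].round(1))
    for kn,tn in((0,.003),(0,.006),(-.008,-.008)):
        m=key(row,kn)*(1-bar)*(1-box(*fb,tn));r=rows(m);print(nm,'key',kn,'tip',tn,r.sum(1)[4:17].round(1),'area',r.sum().round(1))
E
```

```text
blue up, no finger: row sums [0.  0.  0.  0.  0.  0.  0.1 1.  2.2 2.6 2.2 1.6 0.3]
blue key 0 tip 0.003 [0.  0.  0.  0.  0.  0.  0.1 1.  2.2 2.6 2.2 1.6 0.3] area 9.9
blue key 0 tip 0.006 [0.  0.  0.  0.  0.  0.  0.1 1.  2.2 2.6 2.2 1.6 0.3] area 9.9
blue key -0.008 tip -0.008 [0.  0.  0.  0.  0.  0.  0.  0.6 1.9 2.3 2.  1.3 0.3] area 8.4
red up, no finger: row sums [0.3 1.4 2.4 2.4 1.9 0.9 0.  0.  0.  0.  0.  0.  0. ]
red key 0 tip 0.003 [0.3 1.4 2.4 2.4 1.9 0.9 0.  0.  0.  0.  0.  0.  0. ] area 9.3
red key 0 tip 0.006 [0.3 1.4 2.4 2.4 1.9 0.9 0.  0.  0.  0.  0.  0.  0. ] area 9.3
red key -0.008 tip -0.008 [0.  1.3 2.4 2.4 1.9 0.9 0.  0.  0.  0.  0.  0.  0. ] area 9.0
```

Request:
{"name": "arm_command", "arguments": {
  "travel": [
    [-0.0024, 0.0007, -0.0043],
    [-0.0048, 0.0014, -0.0087],
    [-0.0048, 0.0014, -0.0087]
  ],
  "delta_rot": [
    [0, 0, 0],
    [0, 0, 0],
    [0, 0, 0]
  ]
}}

```text
time_s: 25.8
tcp_pos: [0.589, -0.3345, 0.1046]
eef_rot: [180.0, 29.1, -15.6]
contact_force: [16.3, 6.1, 27.7]
gripper_width: 0.0005
gripper_force: 14.8
```

```bash
python3 st2.py; python3 - <<'E'
from plant import viewer
im=viewer.capture('side')['img'].astype(int);print(im[148:159,252:262,2]-im[148:159,252:262,0])
E
```

```text
25.8 row 52.4 w 3.0 n 1.7 f row/w/n 10.3 -1.7 31.0 width 0.0005 [180.   29.1 -15.6]
[[  1   1   2   1   1  -9 -35 -53 -57 -61]
 [  2   1   0   2   1   1  -1  -4  -8 -12]
 [  2   1   1   0   0   0   1   1   1   0]
 [  2   1   3   3   0  -2  -3  -2  -1  -1]
 [  1   7  23  29  22  13   5   0  -3  -3]
 [  3  16  50  73  71  62  44  16   0  -3]
 [  2  11  44  70  78  83  66  28   3  -3]
 [  1   2  15  27  33  38  31   9  -2  -5]
 [ -1   0   0   0   0   0  -1  -3  -3  -4]
 [-23 -19 -18 -14  -4  -2  -3  -3  -4  -4]
 [-79 -74 -64 -39 -14  -4  -2  -3  -4  -5]]
```

Request:
{"name": "arm_command", "arguments": {
  "travel": [
    [0.0067, -0.0019, 0.0121],
    [0.0096, -0.0027, 0.0173],
    [0.0096, -0.0027, 0.0173]
  ],
  "delta_rot": [
    [0, 0, 0],
    [0, 0, 0],
    [0, 0, 0]
  ]
}}

```text
time_s: 26.22
tcp_pos: [0.589, -0.3356, 0.1074]
eef_rot: [-179.9, 29.8, -15.8]
contact_force: [7.5, 1.8, 5.3]
gripper_width: 0.0004
gripper_force: 4.3
```

```bash
python3 st2.py; python3 - <<'E'
from plant import viewer,r
im=viewer.capture('side')['img'].astype(int);print(im[148:159,252:262,2]-im[148:159,252:262,0],r.get_state()['gripper_force'])
E
```

```text
26.225 row 51.4 w 1.6 n 4.3 f row/w/n 3.7 3.2 7.9 width 0.0004 [-179.9   29.8  -15.8]
[[  1   1   1   2   1 -10 -35 -52 -57 -61]
 [  2   1   1   1   0   2  -2  -5  -9 -11]
 [  1   1   1  -1  -2  -1   0   0   1   1]
 [  2   2   5   7   8   6   2  -1  -1  -2]
 [  1   8  35  55  59  48  28  11   0  -2]
 [  3  17  57  90  98  94  73  35   8  -2]
 [  1  12  45  71  81  88  75  34   5  -3]
 [  1   2  15  27  32  38  30   9  -1  -4]
 [ -1  -1   1   1   1   1  -2  -3  -3  -5]
 [-23 -18 -17 -12  -5  -2  -3  -3  -3  -4]
 [-78 -73 -63 -40 -13  -3  -2  -3  -4  -4]] 4.323875651462004
```

Request:
{"name": "arm_command", "arguments": {
  "travel": [
    [0.0029, -0.0008, 0.0052],
    [0.0058, -0.0016, 0.0104],
    [0.0058, -0.0016, 0.0104]
  ],
  "delta_rot": [
    [0, 0, 0],
    [0, 0, 0],
    [0, 0, 0]
  ]
}}

```text
time_s: 26.65
tcp_pos: [0.5899, -0.3363, 0.1115]
eef_rot: [-179.9, 30.1, -15.8]
contact_force: [-0.2, -0.0, -0.0]
gripper_width: 0.0006
gripper_force: 0.0
```

```bash
python3 st2.py; python3 - <<'E'
from plant import viewer,r
im=viewer.capture('side')['img'].astype(int);print(im[148:159,252:262,2]-im[148:159,252:262,0],r.get_state()['gripper_force'])
E
```

```text
26.65 row 51.1 w 0.4 n 8.4 f row/w/n -0.1 -0.1 -0.1 width 0.0006 [-179.9   30.1  -15.8]
[[  1   2   1   1   1 -10 -36 -54 -57 -61]
 [  2   1   0   1   1   0   0  -5  -8 -12]
 [  2   1   2   6  10  12   9   4   1   0]
 [  1   2  18  42  55  48  32  16   2  -2]
 [  1   9  44  81  97  90  73  40   9  -1]
 [  2  17  59  93 102 102  87  46  10  -2]
 [  1  12  45  71  80  86  74  34   5  -3]
 [  1   3  15  26  31  37  29   9  -2  -4]
 [ -1   1   1   1   0   0  -2  -2  -4  -4]
 [-23 -19 -17 -11  -5  -2  -2  -3  -3  -3]
 [-78 -72 -64 -40 -14  -3  -2  -3  -5  -4]] 0.006565546459569305
```

Now it is clear: as the tip comes down, the side view shows the blue key sinking step by step (its upper edge recedes about 1.6 px, the 8 mm shift, at 31 N) and fully restored on release. Blue is done and up; yellow next, with the same strokes.

Request:
{"name": "arm_command", "arguments": {
  "travel": [
    [0.0197, -0.0056, 0.0355],
    [0.0197, -0.0056, 0.0355],
    [0.0477, 0.0929, 0.0355],
    [0.0477, 0.0929, 0.0355],
    [0.0477, 0.0929, 0.0355],
    [0.0333, 0.097, 0.0095],
    [0.0265, 0.0989, -0.0026],
    [0.0265, 0.0989, -0.0026]
  ],
  "delta_rot": [
    [0, 0, 0],
    [0, 0, 0],
    [0, 0, 0],
    [0, 0, 0],
    [0, 0, 0],
    [0, 0, 0],
    [0, 0, 0],
    [0, 0, 0]
  ]
}}

```text
time_s: 27.7
tcp_pos: [0.6033, -0.2873, 0.1106]
eef_rot: [-180.0, 30.0, -15.8]
contact_force: [0.4, -1.9, 0.6]
gripper_width: 0.0003
gripper_force: 0.6
```

```bash
python3 st2.py
```

```text
27.7 row 101.9 w 0.4 n 7.3 f row/w/n -1.8 0.5 1.0 width 0.0003 [-180.    30.   -15.8]
```

Request:
{"name": "arm_command", "arguments": {
  "travel": [
    [-0.0048, 0.0014, -0.0087],
    [-0.0096, 0.0027, -0.0173],
    [-0.0139, 0.004, -0.0251],
    [-0.0139, 0.004, -0.0251]
  ],
  "delta_rot": [
    [0, 0, 0],
    [0, 0, 0],
    [0, 0, 0],
    [0, 0, 0]
  ]
}}

```text
time_s: 28.2
tcp_pos: [0.6027, -0.2853, 0.1042]
eef_rot: [-180.0, 29.2, -15.6]
contact_force: [15.6, 4.9, 27.0]
gripper_width: 0.0004
gripper_force: 15.4
```

```bash
python3 st2.py;  python3 - <<'E'
from plant import viewer
import pickle
from h import *
im=viewer.capture('side')['img'].astype(int);d0=pickle.load(open('cap0.pkl','rb'))['side']['img'].astype(int)
for i in(d0,im): print(np.minimum(i[155:164,249:259,0],i[155:164,249:259,1])-i[155:164,249:259,2])
E
```

```text
28.2 row 103.6 w 2.9 n 1.3 f row/w/n 9.0 -1.7 30.2 width 0.0004 [-180.    29.2  -15.6]
[[ -2  -1  -1  -1  -3 -13 -23 -29 -34 -26]
 [ -2  -1   1   1   0   0   0  -2   0   1]
 [ -2   4  12  16  12  11   8   3   2   2]
 [  2  18  41  54  51  44  27  10   3   2]
 [  3  20  44  58  63  62  45  16   4   2]
 [ -2   4  15  22  28  34  31  14   3   2]
 [ -2  -2   0   1   3   5   6   4   2   3]
 [ -1  -2  -2  -2  -2  -2  -1   2   3   3]
 [ -2  -1  -2  -2  -2  -1   1   2   3   3]]
[[ -1  -1  -1   0  -3 -15 -25 -32 -37 -29]
 [ -1  -1   0   1   1   0   0   0   0   2]
 [ -1  -2  -1   0   1   1   1   0   2   3]
 [ -1   3   6   8   7   3   2   2   2   3]
 [  0   8  20  25  21  16   9   4   2   3]
 [ -2   2  11  17  20  24  20  10   3   3]
 [ -2  -2   0   2   3   5   5   4   3   4]
 [ -2  -3  -2  -3  -1  -2  -1   2   3   3]
 [ -2  -2  -3  -2  -1  -1   0   2   4   3]]
```

Request:
{"name": "arm_command", "arguments": {
  "travel": [
    [0.0139, -0.004, 0.0251],
    [0.0351, -0.01, 0.0632],
    [0.0351, -0.01, 0.0632],
    [0.0635, 0.0895, 0.0632],
    [0.0918, 0.1889, 0.0632],
    [0.0918, 0.1889, 0.0632],
    [0.0918, 0.1889, 0.0632],
    [0.0774, 0.193, 0.0372],
    [0.0704, 0.195, 0.0247],
    [0.0704, 0.195, 0.0247]
  ],
  "delta_rot": [
    [0, 0, 0],
    [0, 0, 0],
    [0, 0, 0],
    [0, 0, 0],
    [0, 0, 0],
    [0, 0, 0],
    [0, 0, 0],
    [0, 0, 0],
    [0, 0, 0],
    [0, 0, 0]
  ]
}}

```text
time_s: 29.5
tcp_pos: [0.6316, -0.1881, 0.1104]
eef_rot: [-180.0, 30.0, -15.9]
contact_force: [0.0, -0.6, 1.1]
gripper_width: 0.0003
gripper_force: 0.6
```

```bash
python3 st2.py; python3 - <<'E'
from plant import viewer
from h import *
i=viewer.capture('side')['img'].astype(int);print((np.minimum(i[155:162,249:259,0],i[155:162,249:259,1])-i[155:162,249:259,2]).clip(0).sum())
print(i[169:180,236:250,1]-i[169:180,236:250,0])
E
```

```text
29.5 row 205.0 w 0.5 n 7.1 f row/w/n -0.6 -0.4 1.0 width 0.0003 [-180.    30.   -15.9]
931
[[ -3  -3  -4  -3  -3  -3  -2  -1   0   0   0  -1   2   2]
 [ -4  -3  -4  -4  -4  -2  -2  -1   0   1   0   0   1   1]
 [ -6  -4  -4  -5  -4  -3   1   3   5   3   2   1   1   1]
 [ -6  -3  -4  -1   9  24  38  43  37  22   8   2   2   2]
 [ -3  -2   1  24  57  83  93  92  82  62  39  13   2   2]
 [ -1  -1  13  56  84  96 101 101  96  87  66  23   5   1]
 [  0  -1   8  40  63  76  86  91  89  83  61  20   3   1]
 [  0   0   1   8  21  30  38  46  47  48  30   6   1   1]
 [  1   0   0  -1  -1  -1   1   5   9   9   4   0   1   1]
 [  1  -1   0   0   0   0  -1  -1   0  -1  -1   1   1   1]
 [  0   0   0   0   0   1   0  -1  -1   0   0  -1   0   2]]
```

Request:
{"name": "arm_command", "arguments": {
  "travel": [
    [-0.0048, 0.0014, -0.0087],
    [-0.0096, 0.0027, -0.0173],
    [-0.0139, 0.004, -0.0251],
    [-0.0139, 0.004, -0.0251]
  ],
  "delta_rot": [
    [0, 0, 0],
    [0, 0, 0],
    [0, 0, 0],
    [0, 0, 0]
  ]
}}

```text
time_s: 30.05
tcp_pos: [0.631, -0.1858, 0.1039]
eef_rot: [-179.9, 29.1, -15.6]
contact_force: [14.7, 3.1, 24.9]
gripper_width: 0.0004
gripper_force: 14.9
```

```bash
python3 st2.py; python3 - <<'E'
from plant import viewer
from h import *
i=viewer.capture('side')['img'].astype(int)
print(i[169:180,236:250,1]-i[169:180,236:250,0])
E
```

```text
30.05 row 207.0 w 3.0 n 1.0 f row/w/n 7.0 -0.9 28.2 width 0.0004 [-179.9   29.1  -15.6]
[[-4 -5 -5 -4 -2 -2 -2 -1 -2 -1 -1  0  2  2]
 [-4 -4 -4 -3 -3 -2 -2 -1  0  0  0  0  2  1]
 [-3 -4 -4 -5 -4 -3 -1  0  0  0  0  1  2  1]
 [-4 -4 -4 -5 -4 -3  0  0 -1 -1  0  1  1  2]
 [-4 -4 -4 -4 -1  4 13 14  8  4  1  0  1  1]
 [-1 -3 -2  4 15 38 60 63 53 39 21  6  1  2]
 [-1 -1  0 11 41 66 82 88 85 74 49 14  1  1]
 [ 1  0  0  7 20 29 39 48 51 50 31  6  1  0]
 [ 1  0  0  0 -1  0  1  6  9  9  4  1  1  1]
 [ 0  0  0  0  0 -1  0  0  0 -2  0  0  1  2]
 [ 0  0  0  0  1  0  0  0  0  0 -1  0  0  1]]
```

Green's fully visible disc moved down about 1.7 px, which is full travel, and yellow had come back up. Release and withdraw along the key's axis.

Request:
{"name": "arm_command", "arguments": {
  "travel": [
    [0.0139, -0.004, 0.0251],
    [0.0351, -0.01, 0.0632],
    [0.1, -0.03, 0.18],
    [0.17, -0.05, 0.31],
    [0.17, -0.05, 0.4],
    [0.17, -0.05, 0.45],
    [0.17, -0.05, 0.45],
    [0.17, -0.05, 0.45]
  ],
  "delta_rot": [
    [0, 0, 0],
    [0, 0, 0],
    [0, 0, 0],
    [0, 0, 0],
    [0, 0, 0],
    [0, 0, 0],
    [0, 0, 0],
    [0, 0, 0]
  ]
}}

```text
time_s: 31.1
tcp_pos: [0.7099, -0.2102, 0.3218]
eef_rot: [-179.9, 30.1, -15.8]
contact_force: [0.0, -0.3, -1.2]
gripper_width: 0.0005
gripper_force: 0.0
```

```bash
python3 - <<'E'
from plant import viewer,r
import pickle
from h import *
print(r.get_state()['tcp_pos'],r.get_state()['contact_force'])
D={n:viewer.capture(n) for n in('scene','side')};d0=pickle.load(open('cap0.pkl','rb'))
i=D['side']['img'].astype(int);j=d0['side']['img'].astype(int)
print('green',(i[169:180,236:250,1]-i[169:180,236:250,0]).clip(0).sum(1),(j[169:180,236:250,1]-j[169:180,236:250,0]).clip(0).sum(1))
for n,X in(('scene',[.633,.2325,.056]),('side',[.633,.2325,.056])):
    print(n,'knob',[(q) for q,st in blobs(D[n]['img'],(0,0,0),(180,255,50),10) if np.hypot(*(np.array(q)-proj(D[n],X)))<12])
for n,lo,hi in [('red',(0,120,40),(8,255,255)),('blue',(100,120,40),(130,255,255)),('yel',(18,130,60),(34,255,255)),('grn',(50,100,30),(85,255,255))]:
    print(n,[(p,st[4]) for p,st in blobs(D['side']['img'],lo,hi,3) if 225<p[0]<290 and 135<p[1]<195])
# bystanders: cap of bottle, can label, red doll
print([(p) for p,st in blobs(D['scene']['img'],(50,120,40),(85,255,255),30)],[(p) for p,st in blobs(d0['scene']['img'],(50,120,40),(85,255,255),30)])
E
```

```text
[ 0.70989844 -0.21017112  0.3217508 ] [ 0.0417063  -0.28222221 -1.23805237]
green [  4   9  61 296 594 697 597 267  31   3   5] [  4  12  54 271 539 638 544 241  24   6   4]
scene knob [[330.7, 194.5]]
side knob [[228.8, 259.2]]
red [([260.1, 146.6], 17)]
blue [([256.2, 153.2], 19)]
yel [([253.5, 158.5], 6)]
grn [([242.7, 174.1], 32)]
[[338.8, 5.1], [130.3, 86.4], [506.1, 146.2], [361.6, 160.1], [224.6, 239.5], [113.7, 263.8]] [[130.3, 86.4], [360.3, 155.8], [224.7, 239.5], [113.9, 263.8]]
```

```bash
python3 -c "
from plant import close_job
print(close_job())"
```

```text
the job is handed in; nothing more can be done
None
```

I handed the job in at about 31 s: red pressed, the lid set level in the middle of the mat, then blue, yellow and green each pressed and released. The final images show all the keys I could check (white was not checked) up and the lid in place. The judge gave no verdict, and red is the press I'm least sure of: about 32 N, but less clearly seen at full travel than green. The text says the desk faces world +y, but the cameras showed it facing +x, and I worked by the cameras. The green jar's mark in the scene image moved about 4 px, which I did not check.

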